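Set the washed staining set out to dry

TASK

First push the grey drying board square and flush into the corner of the low metal fence. Then stack all the yellow slide boxes lying flat in one square pile on the white outline in the middle of the board, and turn every green staining jar mouth down over a blue peg of its own, fully down on the rack's base. Leave the amber bottle, the tube rack and the white beaker where they are.

Things in the scene. Friction and masses are not known exactly. Their poses are not given: they have to be found in the camera images.
- fence: Fixed low aluminium L-shaped fence, walls 40 mm high, 12 mm thick. Origin: the inside corner, at bench height. One wall's inner face is its x = 0 plane (y = -12 to 210 mm), the other's its y = 0 plane (x = -200 to 0). The free quarter, for the board, is x < 0, y > 0 in its frame.
- board: Loose flat grey board, 140 (its x) by 170 (its y) by 20 mm thick, 0.5 kg, on the bench. Origin: centre of its underside; z up. White outline 64 by 94 mm printed in the middle of its top, long side along the board's y. Flush home, its +x side touches the fence's x = 0 face and its -y side the y = 0 face: origin at (-70, +85) mm in the fence's frame, axes parallel.
- rack: White drying rack fixed to the bench: base 100 mm (its x) by 300 mm (its y) by 15 mm high, with three blue upright pegs in a row along its y, 100 mm apart. Each peg is 26 mm in diameter, stands 66 mm above the base's top (81 mm above the bench) and tapers over its last 11 mm to a 16 mm tip. Origin: centre of its underside.
- peg1 (a point): Foot of one of the rack's pegs: on the peg's axis, at the top face of the rack's base (15 mm above the bench). The peg's tip is 66 mm above it.
- peg2 (a point): Foot of one of the rack's pegs: on the peg's axis, at the top face of the rack's base (15 mm above the bench). The peg's tip is 66 mm above it.
- peg3 (a point): Foot of one of the rack's pegs: on the peg's axis, at the top face of the rack's base (15 mm above the bench). The peg's tip is 66 mm above it.
- box1: Flat closed yellow slide box, 90 mm (its x) by 60 mm (its y) by 16 mm high, rigid, about 90 g, white label on top, lying flat on the bench at first. Origin: centre of its underside; z up. May be absent.
- box2: Flat closed yellow slide box, 90 mm (its x) by 60 mm (its y) by 16 mm high, rigid, about 90 g, white label on top, lying flat on the bench at first. Origin: centre of its underside; z up. May be absent.
- box3: Flat closed yellow slide box, 90 mm (its x) by 60 mm (its y) by 16 mm high, rigid, about 90 g, white label on top, lying flat on the bench at first. Origin: centre of its underside; z up. May be absent.
- jar1: Square green jar, 95 mm long, 50 x 50 outside, 42 x 42 inside, 89 deep, 110 g, white rim; lies on its side, mouth roughly away from the robot. Origin: its middle, on the axis (25 mm up); its x runs from bottom to mouth. May be absent. Hint: a hand pinching the upright sides, pointing 45 degrees down and towards the mouth, turns it mouth down by rolling half a turn about its own pointing axis.
- jar1_mouth (a point): Centre of the mouth of jar1, in the plane of its rim, 47.5 mm from the jar's origin.
- jar2: Square green jar, 95 mm long, 50 x 50 outside, 42 x 42 inside, 89 deep, 110 g, white rim; lies on its side, mouth roughly away from the robot. Origin: its middle, on the axis (25 mm up); its x runs from bottom to mouth. May be absent. Hint: a hand pinching the upright sides, pointing 45 degrees down and towards the mouth, turns it mouth down by rolling half a turn about its own pointing axis.
- jar2_mouth (a point): Centre of the mouth of jar2, in the plane of its rim, 47.5 mm from the jar's origin.
- jar3: Square green jar, 95 mm long, 50 x 50 outside, 42 x 42 inside, 89 deep, 110 g, white rim; lies on its side, mouth roughly away from the robot. Origin: its middle, on the axis (25 mm up); its x runs from bottom to mouth. May be absent. Hint: a hand pinching the upright sides, pointing 45 degrees down and towards the mouth, turns it mouth down by rolling half a turn about its own pointing axis.
- jar3_mouth (a point): Centre of the mouth of jar3, in the plane of its rim, 47.5 mm from the jar's origin.
- bottle: Bystander: amber bottle, 60 mm in diameter, 130 mm high, standing. Origin: centre of its underside.
- tube_rack: Bystander: blue tube rack, 70 by 120 by 62 mm high. Origin: centre of its underside.
- beaker: Bystander: white beaker, 70 mm in diameter, 85 mm high, standing. Origin: centre of its underside.
Mind the look-alikes: they are no part of the job. What is shaped like the jar2 but pink or red is not meant.

How it is judged:
By the outcome, as a careful person would: the job done as asked, in the order asked, and still so for the second after the job is handed in, with the robot touching nothing.
Of box1, box2, box3 only 2 to 3 are there at a start; the rules pass over those that are not, and their reading is None.
Of jar1, jar2, jar3 only 2 to 3 are there at a start; the rules pass over those that are not, and their reading is None.
At some moment in a run one of jar1, jar2, jar3 may be knocked a few centimetres aside while the robot is not near it.
It also fails if it takes over 210 s, if anything falls off the work surface, if the arm or the gripper's body presses on something with over 40 N, if the wrist force passes 120 N, or if a joint passes its speed limit or range.

ROBOT

A 6-joint arm with a two-finger parallel gripper is mounted at the origin on the work surface. World frame = base frame: x ahead of the robot, y to its left, z up, the work surface at z = 0. Lengths are in mm, angles in degrees, forces in N, time in s.
With the tool pointing down it reaches from about 300 to 850 mm from the base axis. Payload 4.2 kg.
Tool frame: the origin (TCP) lies between the finger pads; the fingertips stand ahead of it and the grasp point (between the pads) lies 8 mm behind it (env.tip_reach is the x of the fingertips in the tool frame, in mm); x points along the fingers, y is the direction in which the jaws open and shut, and the axes are right-handed (so a half turn about x gives the same grasp; the last joint's range is limited). The gripper opens to 91 mm and grips with 3 to 60 N. Pads are 32 mm wide; open, the fingers measure 118 mm over their backs; the gripper's body (76 mm by 178 mm) begins 60 mm behind the grasp point.
Start: joints at [73.74, 18.312, 89.639, -0, 72.044, -1.146], TCP at [149.933, 555.123, 224.976] pointing down, gripper open.
Joint ranges: [-177.97, 177.97], [-48.28, 115.42], [12.27, 149.76], [-77.06, 257.06], [2.81, 150.46], [-146.56, 146.56]. Speed limits (degrees/s): [147.25, 147.25, 180, 180, 180, 180].

INTERFACE

Orientations are given as [roll, pitch, yaw] about the fixed x, y, z axes, in that order (R = Rz(yaw) Ry(pitch) Rx(roll)).
In Python, from workcell import env, cams gives the robot as it stands.
- The arm moves only by the tool arm_command, never from a script. Its argument "deltas" is a list of rows, each a list of 3 entries, a list of its own where there are three numbers: the opening, from 0 (shut) to 1 (fully open), then the shift along the world's x, y, z in mm, then the turn about the world's z in rad. A call has 1 to 20 rows; each row is the pose to reach, as a shift and turn from the pose commanded when the call began; what a row does not reach only later rows make up. A row lasts 1/10 s, in which the tool goes at most 50 mm and 8.59 degrees, less where a joint would pass 70% of its speed; a pose out of reach is approached as far as the arm can. A call with a gripper value outside its range is refused whole. The fingers move at their own pace and stop on an object; "grip_force" is the grip in N (left out, the last holds). Time passes only in rows, so rows that repeat a pose let the fingers close. It gives the time, the measured TCP pose, the force and the opening at its end, in the units of the state.
- env.state(): the state, without advancing time (a new reading comes with each control period).
- cams.grab_frame(name): name is "scene" or "top"; returns a dict with "img" (420x560x3 uint8, red, green, blue), "K" (3x3 intrinsics, pixels), "dist" ([k1, k2, p1, p2, k3] as OpenCV has them; the pictures are not rectified), "rvec" (rotation vector, rad) and "tvec" (3), from world to camera coordinates, as OpenCV has them. Camera axes: x right, y down, z forward; pixel columns grow to the right and rows downward; lengths in mm; the calibration is good to about 2 mm. A picture is of the moment at which its call begins. There is no depth.
- env.job_done(): hands the job in, once; it reports no verdict.
Trained networks look in a picture, given as the dict that the camera call returned (one of the last four; its "shot" number tells which), for a name from the list of things; names that differ only in an ending like _2 or _b are one class to them, and where a whole thing is asked for, a point or a joint stands for the part that bears it (a point fixed in the world has none). Each returns a list of dicts, best first, with "conf" (0 to 1); they miss things now and then, are a little off and sometimes report something else, mostly with a low value. They report only what shows in the picture. A call takes as long as a camera call. They do not tell look-alikes from the thing itself.
- cams.silhouettes(picture, name): "region" (420x560 bool, what is visible of it) and "centre" ([column, row] in pixels, amid what is visible of it).
The state is a dict: "time_s": time; "qpos": joint angles; "qvel": joint speeds; "effort": joint torques, N m; "ee_pos": TCP position; "ee_rot": TCP orientation; "force": force on the tool from outside, world axes, zero at the start; "torque": the same for the moment, N m; "gripper_width": finger opening in mm.
Only numpy, scipy, OpenCV 4.12 (cv2) and the standard library are available. Lean on these libraries where they do the work, as an engineer would, in place of code of your own. Each camera call takes 0.05 s, during which the arm holds its last target.

## Working session

There is one attempt and no reset: what is moved stays moved. The work goes in short steps, Python scripts to look and compute and a tool call to move; the robot and the scene stay as the last step left them, time stands still between calls to the robot, and variables do not carry over. Pictures are saved under pics/ and viewed, and the job is handed in when it is done.

Besides the shell and the picture viewer there is one more tool, called after "Request:" by a JSON object that holds its "op" and its "data". arm_command: Moves the arm, as the interface text tells. Its arguments: {"type":"object","properties":{"deltas":{"type":"array","items":{"type":"array"}},"grip_force":{"type":"number"}},"required":["deltas"]}

```bash
ls -la; mkdir -p pics
cat > h.py <<'E'
import numpy as np, cv2, pickle
from workcell import env, cams
def save(f,name): cv2.imwrite('pics/'+name+'.png', f['img'][:,:,::-1])
def big(f,name): cv2.imwrite('pics/'+name+'.png', cv2.resize(f['img'][:,:,::-1],(800,600),interpolation=cv2.INTER_CUBIC))
def ray(f,px):
    R,_=cv2.Rodrigues(np.array(f['rvec'],float)); t=np.array(f['tvec'],float).reshape(3)
    p=cv2.undistortPoints(np.array(px,float).reshape(-1,1,2),np.array(f['K']),np.array(f['dist'])).reshape(-1,2)
    d=np.c_[p,np.ones(len(p))]@R; return -R.T@t, d
def onz(f,px,z):
    c,d=ray(f,px); return c+d*((z-c[2])/d[:,2])[:,None]
def proj(f,P): return cv2.projectPoints(np.array(P,float).reshape(-1,1,3),np.array(f['rvec'],float),np.array(f['tvec'],float),np.array(f['K']),np.array(f['dist']))[0].reshape(-1,2)
E
python3 - <<'E'
from h import *
print(env.state()); print(env.tip_reach)
for n in('scene','top'):
    f=cams.grab_frame(n); big(f,n+'0')
    print(n,ray(f,[[280,210]]))
    pickle.dump({k:f[k] for k in f},open(n+'0.pkl','wb'))
E
```

```text
total 12
drwxr-xr-x  3 agent agent 4096 Dec  6 22:39 .
drwxr-xr-x 23 root  root  4096 Dec  6 22:39 ..
drwxr-xr-x  2 agent agent 4096 Dec  6 22:39 pics
{'time_s': 0.0, 'qpos': array([ 7.37407675e+01,  1.83504064e+01,  8.97066194e+01, -1.74028985e-03,
        7.20424863e+01, -1.14547657e+00]), 'qvel': array([-0.06190058,  0.11510089,  0.09823349, -0.07395521, -0.02573859,
       -0.05811567]), 'effort': array([-9.47315275e-04, -4.12453401e+01, -2.31962532e+01,  7.24399835e-02,
        4.58160380e-02, -1.56273081e-04]), 'ee_pos': array([149.79219194, 554.64596581, 224.13118605]), 'ee_rot': array([ -90.19291258,   89.90047414, -105.30613049]), 'force': array([ 0.62292545,  0.18996378, -0.3003042 ]), 'torque': array([-0.00403103,  0.0044001 ,  0.00459277]), 'gripper_width': 90.97267043652845}
11.0
scene (array([ 950.86116134, -413.15592365,  988.61766877]), array([[-0.40501598,  0.3271156 , -0.85380107]]))
top (array([ 264.55095533,  -25.42517395, 1490.22875685]), array([[ 0.19590538,  0.00141828, -0.98074791]]))
```

View pics/scene0.png

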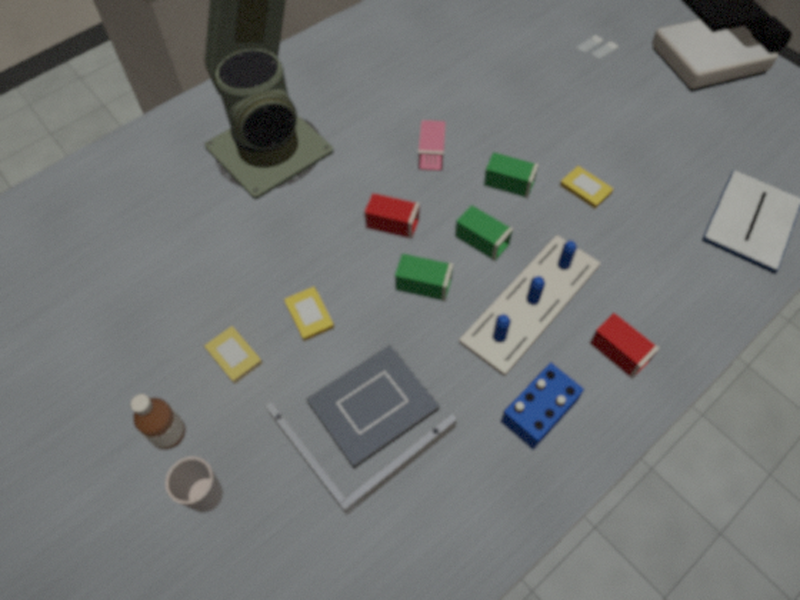

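View pics/top0.png

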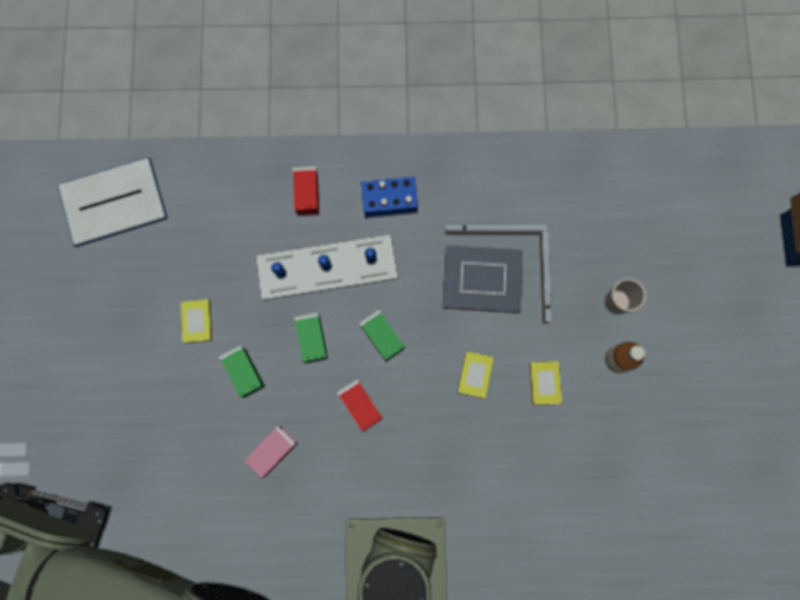

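```bash
cat > meas.py <<'E'
from h import *
H=dict(board=20,box1=16,jar1=50,rack=15,fence=40,bottle=0,tube_rack=62,beaker=85)
for n in('top','scene'):
    f=cams.grab_frame(n)
    for k in ('board','box1','jar1','rack','fence','bottle','tube_rack','beaker'):
        for r in cams.silhouettes(f,k):
            if r['conf']<.3: continue
            m=r['region']; cs,_=cv2.findContours(m.astype(np.uint8),0,2)
            c=max(cs,key=cv2.contourArea).reshape(-1,2)
            P=onz(f,c,H[k])[:,:2].astype(np.float32)
            q=cv2.minAreaRect(P)
            print(n,k,round(r['conf'],2),np.round(r['centre']),m.sum(),'col',f['img'][m].mean(0).round(),'rect',np.round(q[0]),np.round(q[1]),round(q[2],1))
E
python3 meas.py
```

```text
top board 0.82 [339. 195.] 2421 col [83. 90. 98.] rect [ 601. -204.] [170. 143.] 85.3
top box1 0.91 [380. 270.] 587 col [167. 170. 103.] rect [ 375. -328.] [62. 88.] 89.8
top box1 0.65 [136. 223.] 611 col [162. 168. 105.] rect [521. 418.] [92. 65.] 4.1
top box1 0.58 [334. 261.] 599 col [167. 173. 106.] rect [ 394. -180.] [62. 92.] 76.3
top jar1 0.96 [266. 234.] 561 col [ 71. 136.  85.] rect [476.  17.] [100.  53.] 34.2
top jar1 0.96 [217. 237.] 581 col [ 71. 135.  84.] rect [474. 166.] [101.  54.] 10.7
top jar1 0.69 [170. 261.] 677 col [ 70. 129.  83.] rect [408. 307.] [105.  59.] 27.5
top jar1 0.68 [253. 283.] 582 col [163.  64.  61.] rect [333.  65.] [100.  52.] 33.4
top jar1 0.67 [213. 134.] 576 col [144.  50.  48.] rect [798. 179.] [110.  54.] 3.0
top jar1 0.64 [191. 317.] 651 col [160. 119. 132.] rect [242. 245.] [54. 99.] 44.4
top rack 0.81 [229. 185.] 3125 col [154. 161. 162.] rect [635. 137.] [111. 303.] 7.9
top fence 0.84 [372. 166.] 925 col [105. 110. 113.] rect [ 657. -282.] [301. 158.] 44.2
top bottle 0.81 [436. 249.] 467 col [94. 80. 66.] rect [ 426. -503.] [62. 86.] 17.
[... 1063 characters left out ...]
32.] 1557 col [122. 123. 124.] rect [ 663. -285.] [309. 165.] 44.4
scene rack 0.68 [373. 215.] 4198 col [146. 146. 141.] rect [644. 140.] [108. 315.] 8.0
scene fence 0.89 [262. 335.] 1582 col [122. 123. 124.] rect [ 621. -235.] [223. 220.] 88.8
scene bottle 0.72 [264. 334.] 1556 col [122. 123. 124.] rect [ 659. -280.] [315. 170.] 45.3
scene bottle 0.7 [259. 282.] 4281 col [ 92.  96. 101.] rect [ 604. -199.] [176. 149.] 85.6
scene bottle 0.68 [110. 292.] 1034 col [102.  86.  74.] rect [ 392. -491.] [121.  65.] 11.9
scene tube_rack 0.62 [380. 282.] 1878 col [ 51.  75. 119.] rect [799. -16.] [ 75. 137.] 5.2
scene beaker 0.56 [135. 339.] 1112 col [109. 103.  98.] rect [ 564. -492.] [94. 65.] 8.5
```

```bash
cat > fit.py <<'E'
from h import *
from scipy.optimize import minimize
def bx(x0,x1,y0,y1,z0,z1): return np.array([[x,y,z] for x in(x0,x1) for y in(y0,y1) for z in(z0,z1)],float)
def peg(y):
    a=np.linspace(0,2*np.pi,16,endpoint=False); o=[]
    for r,z in((13,15),(13,70),(8,81)): o.append(np.c_[r*np.cos(a),y+r*np.sin(a),0*a+z])
    return np.vstack(o)
def cyl(r,h):
    a=np.linspace(0,2*np.pi,24,endpoint=False)
    return np.vstack([np.c_[r*np.cos(a),r*np.sin(a),0*a+z] for z in (0,h)])
M=dict(board=[bx(-70,70,-85,85,0,20)],box=[bx(-45,45,-30,30,0,16)],jar=[bx(-47.5,47.5,-25,25,0,50)],
 rack=[bx(-50,50,-150,150,0,15),peg(-100),peg(0),peg(100)],
 fence=[bx(0,12,-12,210,0,40),bx(-200,0,-12,0,0,40)],
 tube_rack=[bx(-35,35,-60,60,0,62)],beaker=[cyl(35,85)])
S=4
def render(f,parts,p,z=0,win=None):
    c,s=np.cos(p[2]),np.sin(p[2]); R=np.array([[c,-s,0],[s,c,0],[0,0,1]])
    x0,y0,x1,y1=win
    im=np.zeros(((y1-y0)*S,(x1-x0)*S),np.uint8)
    for P in parts:
        q=proj(f,P@R.T+[p[0],p[1],z])
        q=((q-[x0,y0]+.5)*S-.5)
        h=cv2.convexHull(q.astype(np.float32))
        cv2.fillConvexPoly(im,np.round(h*16).astype(np.int32),255,shift=4)
    return cv2.resize(im,(x1-x0,y1-y0),interpolation=cv2.INTER_AREA)/255.
def fit(obs,parts,p0,z=0):
    """obs list of (frame, mask)"""
    W=[]
    for f,m in obs:
        ys,xs=np.nonzero(m); W.append((max(xs.min()-12,0),max(ys.min()-12,0),min(xs.max()+13,560),min(ys.max()+13,420)))
    def cost(u):
        p=(u[0],u[1],u[2]/50.); e=0
        for (f,m),w in zip(obs,W):
            r=cv2.GaussianBlur(render(f,parts,p,z,w),(0,0),.7); t=cv2.GaussianBlur(m[w[1]:w[3],w[0]:w[2]].astype(float),(0,0),.7)
            e+=((r-t)**2).sum()/m.sum()
        return e
    u=np.array([p0[0],p0[1],p0[2]*50])
    for st in (8,2):
        r=minimize(cost,u,method='Nelder-Mead',options=dict(initial_simplex=np.vstack([u]+[u+st*e for e in np.eye(3)]),xatol=.05,fatol=1e-5)); u=r.x
    return np.array([u[0],u[1],np.degrees(u[2]/50)]),r.fun
NAME=dict(box='box1',jar='jar1')
def masks(f,k):
    return [r['region'] for r in cams.silhouettes(f,NAME.get(k,k)) if r['conf']>.3]
def best(f,k,p,z=0,ms=None):
    w=(0,0,560,420); t=render(f,M[k],p,z,w)>.5
    b=max(ms,key=lambda m:(m&t).sum()/(m|t).sum(),default=None)
    if b is None or (b&t).sum()/(b|t).sum()<.25: return None
    return b
def locate(k,guesses,frames,z=0):
    out=[]; mm=[masks(f,k) for f in frames]
    for g in guesses:
        g=(g[0],g[1],np.radians(g[2])); o=[(f,best(f,k,g,z,ms)) for f,ms in zip(frames,mm)]; o=[x for x in o if x[1] is not None]
        res=[]
        for x in [o]+[[y] for y in o]:
            if x: p,c=fit(x,M[k],g,z); res.append((p,c))
        print(k,' | '.join('%.1f %.1f %.2f (%.3f)'%(*p,c) for p,c in res)); out.append(res[0][0] if res else None)
    return out
E
cat > m1.py <<'E'
from fit import *
F=[cams.grab_frame('top'),cams.grab_frame('scene')]
locate('board',[(601,-204,-5)],F)
locate('fence',[(707,-290,0)],F)
locate('rack',[(635,137,8)],F)
locate('box',[(375,-328,0),(394,-180,-14),(521,418,4)],F)
locate('jar',[(476,17,34),(474,166,11),(408,307,27)],F)
locate('tube_rack',[(780,-4,5)],F)
locate('beaker',[(550,-490,0)],F)
E
python3 m1.py
```

```text
board 605.9 -202.7 -4.09 (0.029) | 603.9 -204.2 -4.06 (0.014) | 607.3 -202.2 -4.46 (0.003)
fence 703.7 -335.4 -1.40 (0.035) | 703.7 -335.4 -1.40 (0.035)
rack 640.1 139.3 8.33 (0.057) | 637.7 137.1 8.46 (0.028) | 641.8 140.6 8.20 (0.007)
box 375.3 -327.9 0.71 (0.050) | 373.5 -328.8 1.31 (0.016) | 377.5 -326.6 0.67 (0.006)
box 396.4 -178.8 -13.57 (0.077) | 393.5 -180.2 -13.21 (0.014) | 399.3 -177.6 -14.65 (0.007)
box 525.9 421.4 3.46 (0.122) | 522.6 419.7 5.34 (0.020) | 529.4 423.3 5.82 (0.044)
jar 482.5 19.6 32.38 (0.013) | 482.5 19.6 32.38 (0.013)
jar 479.3 170.1 10.75 (0.089) | 476.2 168.0 10.42 (0.043) | 480.9 171.9 10.05 (0.006)
jar 411.6 314.9 27.22 (0.100) | 407.3 313.4 26.93 (0.018) | 415.6 315.7 29.68 (0.015)
tube_rack 792.4 -2.5 5.38 (0.181) | 787.1 -3.3 4.64 (0.035) | 795.8 -4.5 6.05 (0.069)
beaker 548.4 -496.6 4.13 (0.234) | 549.3 -498.2 2.93 (0.075) | 546.0 -496.0 5.06 (0.147)
```

```bash
cat >> h.py <<'E'
from scipy.spatial.transform import Rotation as Rot
def tool():
    s=env.state(); R=Rot.from_euler('xyz',s['ee_rot'],degrees=True).as_matrix(); return s,R
def rep():
    s,R=tool(); y=R[:,1]; print('t %.2f pos'%s['time_s'],s['ee_pos'].round(1),'jaw ang %.2f'%np.degrees(np.arctan2(y[1],y[0])),'xaxis',R[:,0].round(3),'F',s['force'].round(1),'w %.1f'%s['gripper_width'],'q6 %.1f'%s['qpos'][5])
E
python3 -c "
from h import *
rep()
from fit import *
F=[cams.grab_frame('scene')]
for r in cams.silhouettes(F[0],'fence'): print(r['conf'],r['centre'],r['region'].sum())
m=[r['region'] for r in cams.silhouettes(F[0],'fence')][0]
print(fit([(F[0],m)],M['fence'],(707,-330,-.03)))
im=F[0]['img'].copy(); im[m]=[255,0,0]
cv2.imwrite('pics/f1.png',cv2.resize(im[200:400,150:350,::-1],(800,800))[:600])
"
```

```text
t 1.80 pos [149.9 555.1 225. ] jaw ang 74.89 xaxis [ 0.  0. -1.] F [-0.6  0.1  0.4] w 91.2 q6 -1.1
0.89 [262.9, 333.1] 1363
(array([ 7.09393220e+02, -3.31585076e+02, -5.82056728e-01]), np.float64(0.06877878721952309))
```

View pics/f1.png

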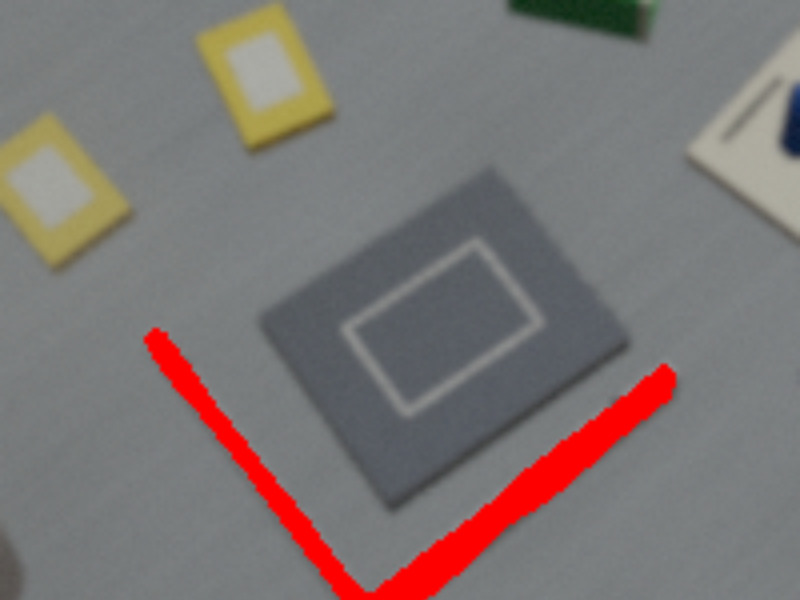

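Request:
{"op": "arm_command", "data": {"deltas": [[0.9,[464,-640,20],-1.325],[0.9,[464,-640,20],-1.325],[0.9,[464,-640,20],-1.325],[0.9,[464,-640,20],-1.325],[0.9,[464,-640,20],-1.325],[0.9,[464,-640,20],-1.325],[0.9,[464,-640,20],-1.325],[0.9,[464,-640,20],-1.325],[0.9,[464,-640,20],-1.325],[0.9,[464,-640,20],-1.325],[0.9,[464,-640,20],-1.325],[0.9,[464,-640,20],-1.325],[0.9,[464,-640,20],-1.325],[0.9,[464,-640,20],-1.325],[0.9,[464,-640,20],-1.325],[0.9,[464,-640,20],-1.325],[0.9,[464,-640,20],-1.325],[0.9,[464,-640,20],-1.325],[0.9,[464,-640,20],-1.325],[0.9,[464,-640,20],-1.325]]}}

```text
time_s: 3.95
ee_pos: [613.2, -83.5, 245.3]
ee_rot: [177.9, 90.0, 87.0]
force: [-1.0, -0.2, -0.0]
gripper_width: 82.2
```

```bash
python3 -c "
from h import *
rep()
f=cams.grab_frame('scene');big(f,'s1')"
```

```text
t 3.95 pos [613.2 -83.5 245.3] jaw ang -0.94 xaxis [ 0.  0. -1.] F [-1.  -0.2 -0. ] w 82.2 q6 -7.9
```

View pics/s1.png

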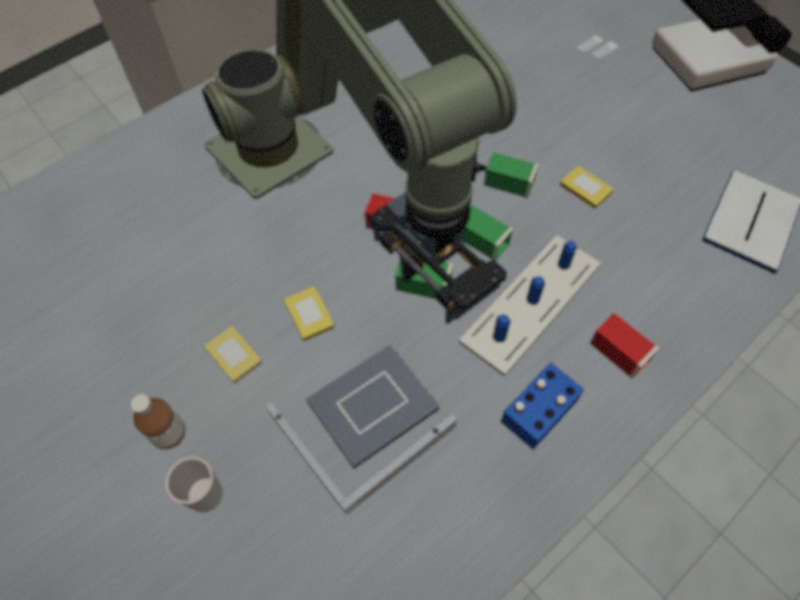

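Request:
{"op": "arm_command", "data": {"deltas": [[0.9,[0,0,-50],0],[0.9,[0,0,-100],0],[0.9,[0,0,-150],0],[0.9,[0,0,-190],0],[0.9,[0,0,-215],0],[0.9,[0,0,-227],0],[0.9,[0,-3,-227],0],[0.9,[0,-6,-227],0],[0.9,[0,-10,-227],0],[0.9,[0,-14,-227],0],[0.9,[0,-18,-227],0],[0.9,[0,-22,-227],0],[0.9,[0,-26,-227],0],[0.9,[0,-30,-227],0],[0.9,[0,-34,-227],0],[0.9,[0,-38,-227],0],[0.9,[0,-42,-227],0],[0.9,[0,-46,-227],0],[0.9,[0,-50,-227],0],[0.9,[0,-52,-227],0]]}}

```text
time_s: 6.0
ee_pos: [614.6, -136.7, 18.9]
ee_rot: [114.4, 89.9, 23.3]
force: [0.7, 5.8, 4.4]
gripper_width: 81.9
```

```bash
python3 -c "
from h import *
rep()
f=cams.grab_frame('top');big(f,'t2')"
```

```text
t 6.00 pos [ 614.6 -136.7   18.9] jaw ang -1.07 xaxis [ 0.002  0.001 -1.   ] F [0.7 5.8 4.4] w 81.9 q6 -12.6
```

View pics/t2.png

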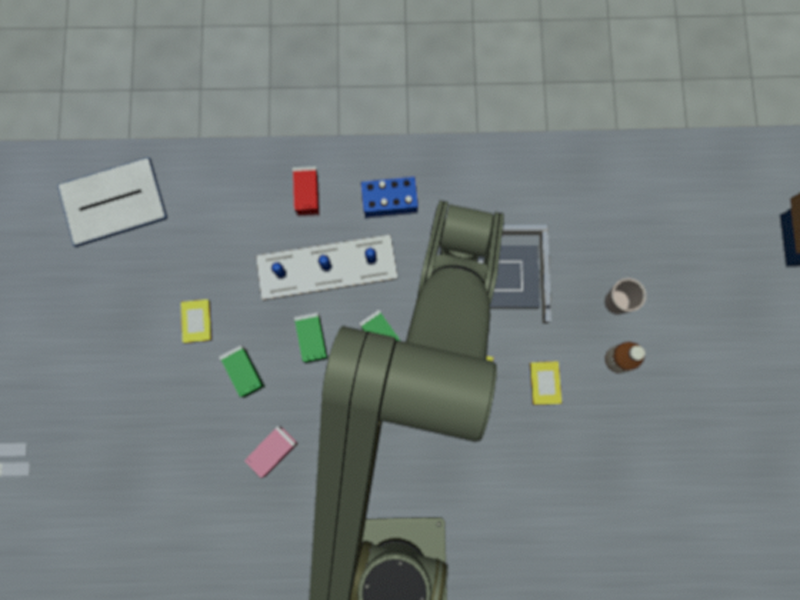

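Request:
{"op": "arm_command", "data": {"deltas": [[0.9,[0,-2,0],0],[0.9,[0,-4,0],0],[0.9,[0,-6,0],0],[0.9,[0,-7,0],0]]}}

```text
time_s: 6.45
ee_pos: [614.5, -143.2, 18.8]
ee_rot: [130.7, 89.9, 39.6]
force: [0.4, 8.8, 5.8]
gripper_width: 81.8
```

```bash
cat > fb.py <<'E'
from fit import *
rep()
F=cams.grab_frame('top'); im=F['img']; cv2.imwrite('pics/z.png',cv2.resize(im[140:240,290:400,::-1],(770,700))[:600])
E
python3 fb.py
```

```text
t 6.45 pos [ 614.5 -143.2   18.8] jaw ang -1.07 xaxis [ 0.002  0.001 -1.   ] F [0.4 8.8 5.8] w 81.8 q6 -13.2
```

View pics/z.png

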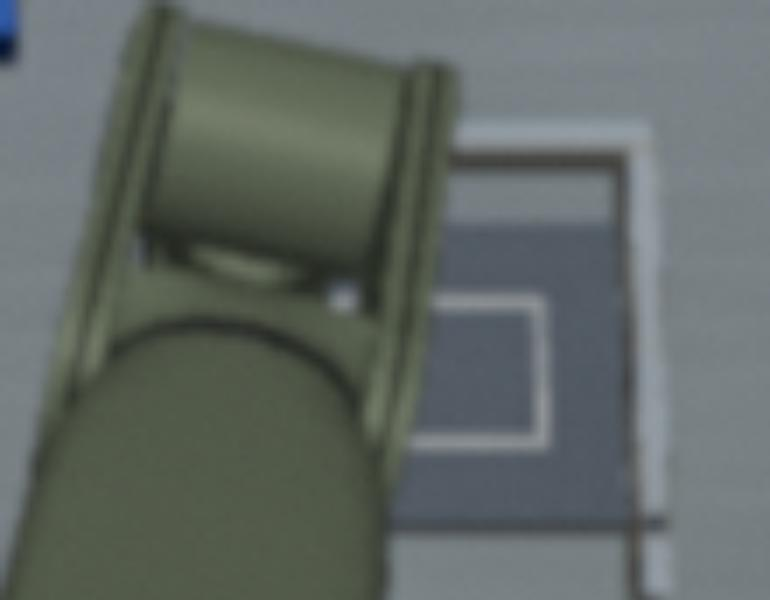

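Request:
{"op": "arm_command", "data": {"deltas": [[0.9,[0,-1,0],0],[0.9,[0,-2,0],0],[0.9,[0,-2,0],0]]}}

```text
time_s: 6.8
ee_pos: [614.6, -143.3, 18.8]
ee_rot: [161.3, 89.7, 70.2]
force: [0.7, 12.7, 4.8]
gripper_width: 82.0
```

Request:
{"op": "arm_command", "data": {"deltas": [[0.9,[0,-1,0],0],[0.9,[0,-2,0],0],[0.9,[0,-2,0],0]]}}

```text
time_s: 7.1
ee_pos: [614.9, -143.5, 18.9]
ee_rot: [165.7, 89.6, 74.5]
force: [1.8, 18.0, 6.4]
gripper_width: 81.8
```

Request:
{"op": "arm_command", "data": {"deltas": [[0.9,[0,12,0],0],[0.9,[0,12,50],0],[0.9,[-40,0,70],-0.2],[0.9,[-80,-40,70],-0.6],[0.9,[-111,-96,70],-1.1],[0.9,[-111,-96,70],-1.571],[0.9,[-111,-96,70],-1.571],[0.9,[-111,-96,70],-1.571],[0.9,[-111,-96,70],-1.571],[0.9,[-111,-96,70],-1.571],[0.9,[-111,-96,70],-1.571],[0.9,[-111,-96,70],-1.571],[0.9,[-111,-96,30],-1.571],[0.9,[-111,-96,10],-1.571],[0.9,[-111,-96,0],-1.571],[0.9,[-108,-96,0],-1.571]]}}

```text
time_s: 8.7
ee_pos: [504.8, -243.9, 16.8]
ee_rot: [-7.8, 89.8, 171.2]
force: [-0.2, 1.2, 0.8]
gripper_width: 81.9
```

```bash
python3 fb.py; python3 -c "
from h import *
f=cams.grab_frame('scene');big(f,'s3')"
```

```text
t 8.70 pos [ 504.8 -243.9   16.8] jaw ang -91.03 xaxis [-0.003  0.    -1.   ] F [-0.2  1.2  0.8] w 81.9 q6 64.1
```

View pics/s3.png

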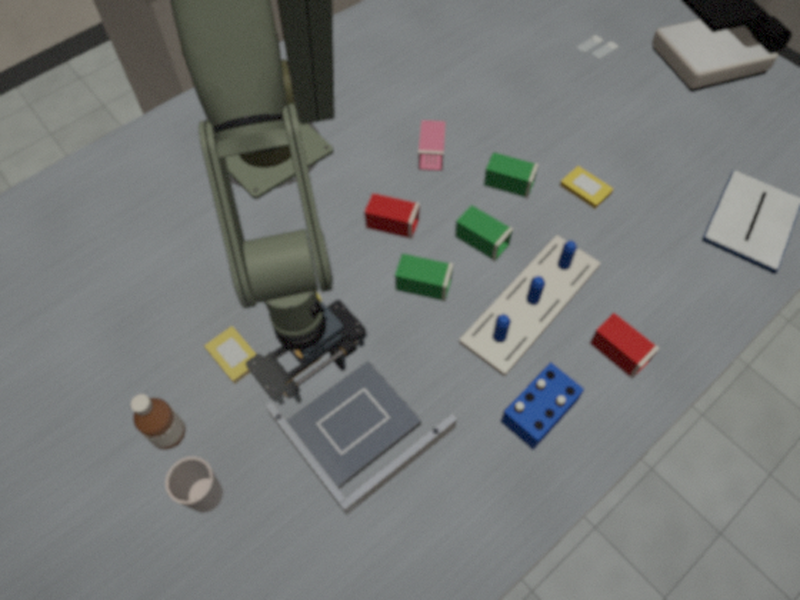

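Request:
{"op": "arm_command", "data": {"deltas": [[0.9,[4,0,2],0],[0.9,[8,0,2],0],[0.9,[12,0,2],0],[0.9,[16,0,2],0],[0.9,[20,0,2],0],[0.9,[24,0,2],0],[0.9,[28,0,2],0],[0.9,[32,0,2],0],[0.9,[34,0,2],0],[0.9,[36,0,2],0],[0.9,[38,0,2],0]]}}

```text
time_s: 9.9
ee_pos: [542.1, -243.4, 19.8]
ee_rot: [-12.6, 89.7, 166.4]
force: [-6.5, 0.8, 4.3]
gripper_width: 82.3
```

Request:
{"op": "arm_command", "data": {"deltas": [[0.9,[1,0,0],0],[0.9,[2,0,0],0],[0.9,[3,0,0],0]]}}

```text
time_s: 10.2
ee_pos: [545.0, -243.4, 19.8]
ee_rot: [-12.5, 89.7, 166.5]
force: [-5.0, 0.1, 4.2]
gripper_width: 82.2
```

Request:
{"op": "arm_command", "data": {"deltas": [[0.9,[1,0,0],0],[0.9,[2,0,0],0],[0.9,[3,0,0],0],[0.9,[4,0,0],0],[0.9,[5,0,0],0]]}}

```text
time_s: 10.7
ee_pos: [548.5, -243.4, 19.8]
ee_rot: [-9.0, 89.5, 170.0]
force: [-11.9, -0.7, 7.4]
gripper_width: 82.3
```

Request:
{"op": "arm_command", "data": {"deltas": [[0.9,[1,0,0],0],[0.9,[2,0,0],0],[0.9,[3,0,0],0],[0.9,[4,0,0],0]]}}

```text
time_s: 11.1
ee_pos: [548.7, -243.3, 19.9]
ee_rot: [-7.9, 89.1, 171.1]
force: [-19.4, -1.5, 15.6]
gripper_width: 81.9
```

Request:
{"op": "arm_command", "data": {"deltas": [[0.9,[-5,0,0],0],[0.9,[-12,0,0],0],[0,[-14,0,0],0],[0,[-14,0,0],0],[0,[-14,0,0],0],[0,[-14,0,0],0],[0,[-14,0,0],0],[0,[-14,0,0],0],[0,[-10,0,0],0],[0,[-6,0,0],0],[0,[-4,0,0],0],[0,[-2,0,0],0],[0,[0,0,0],0]]}}

```text
time_s: 12.4
ee_pos: [548.9, -243.2, 18.3]
ee_rot: [-9.2, 89.0, 169.9]
force: [-17.5, -2.8, 5.7]
gripper_width: 0.7
```

```bash
python3 fb.py
```

```text
t 12.40 pos [ 548.9 -243.2   18.3] jaw ang -90.95 xaxis [-0.016  0.003 -1.   ] F [-17.5  -2.8   5.7] w 0.7 q6 66.3
```

View pics/z.png

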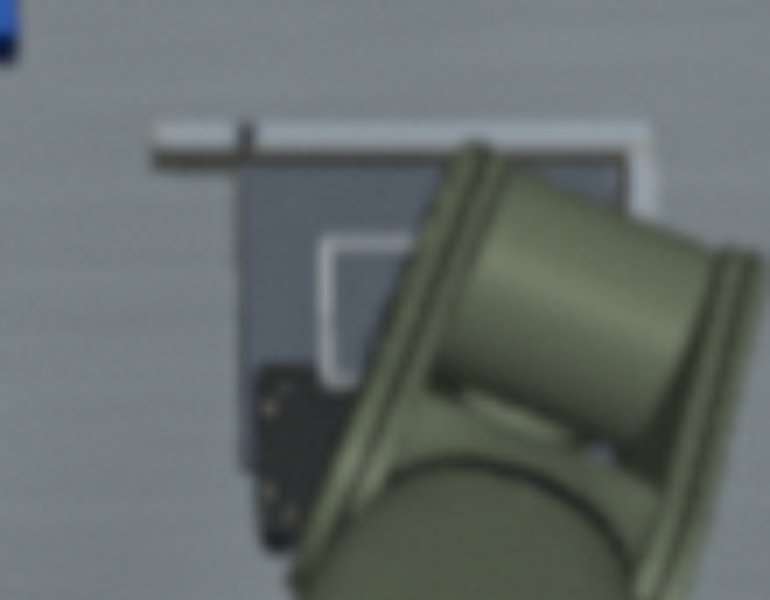

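Request:
{"op": "arm_command", "data": {"deltas": [[0,[-14,0,0],0],[0,[-14,0,50],0],[0,[0,40,70],0.2],[0,[40,80,70],0.5],[0,[79,114,70],1.571],[0,[79,114,70],1.571],[0,[79,114,70],1.571],[0,[79,114,70],1.571],[0,[79,114,70],1.571],[0,[79,114,70],1.571],[0,[79,114,70],1.571],[0,[79,114,70],1.571],[0,[79,114,70],1.571],[0,[79,114,30],1.571],[0,[79,114,10],1.571],[0,[79,114,0],1.571],[0,[79,110,0],1.571],[0,[79,106,0],1.571],[0,[79,102,0],1.571],[0,[79,99,0],1.571]]}}

```text
time_s: 14.45
ee_pos: [635.9, -143.9, 21.5]
ee_rot: [137.5, 89.8, 46.4]
force: [0.8, 12.4, 3.7]
gripper_width: 0.5
```

Request:
{"op": "arm_command", "data": {"deltas": [[0,[0,-2,0],0],[0,[0,-4,0],0],[0,[0,-6,0],0],[0,[0,-6,0],0]]}}

```text
time_s: 14.85
ee_pos: [636.1, -144.2, 21.6]
ee_rot: [169.6, 89.3, 78.3]
force: [1.7, 21.4, 4.5]
gripper_width: 0.6
```

Request:
{"op": "arm_command", "data": {"deltas": [[0.3,[0,18,0],0],[0.9,[0,20,50],0],[0.9,[0,60,100],0],[0.9,[-100,150,150],0],[0.9,[-250,300,200],0],[0.9,[-250,300,200],0],[0.9,[-250,300,200],0],[0.9,[-250,300,200],0],[0.9,[-250,300,200],0],[0.9,[-250,300,200],0]]}}

```text
time_s: 15.85
ee_pos: [397.2, 136.2, 215.6]
ee_rot: [94.1, 89.9, 3.0]
force: [0.2, 1.0, 0.3]
gripper_width: 77.9
```

```bash
cat > m2.py <<'E'
from fit import *
rep()
F=[cams.grab_frame('top'),cams.grab_frame('scene')]
save(F[0],'t4');big(F[1],'s4')
locate('board',[(634.5,-245,-1)],F)
locate('fence',[(705,-333,-1)],F)
locate('box',[(375,-328,0),(396,-179,-14),(524,420,4)],F)
E
python3 m2.py
```

```text
t 15.85 pos [397.2 136.2 215.6] jaw ang -1.08 xaxis [ 0.002  0.    -1.   ] F [0.2 1.  0.3] w 77.9 q6 18.5
board 633.6 -245.1 -0.82 (0.065) | 633.6 -245.1 -0.82 (0.065)
fence 706.9 -333.9 -1.11 (0.156) | 704.2 -335.7 -1.24 (0.083) | 708.0 -332.8 -1.08 (0.020)
box 376.9 -327.7 1.39 (0.076) | 373.9 -329.0 -0.50 (0.015) | 379.6 -326.6 2.08 (0.010)
box 398.6 -178.1 -15.04 (0.024) | 398.6 -178.1 -15.04 (0.024)
box 525.8 420.6 5.43 (0.076) | 522.6 419.1 5.12 (0.011) | 529.1 422.7 4.09 (0.003)
```

View pics/s4.png

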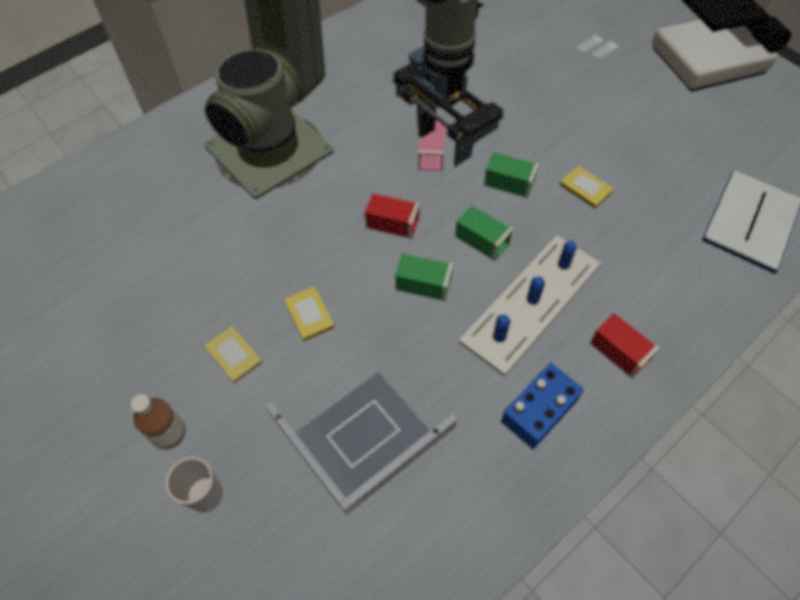

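```bash
cat > ol.py <<'E'
from fit import *
def outline(f,g=(634.5,-246,-1),z=20):
    # filled outline mask
    P=np.array([[-60,-75,0],[60,-75,0],[60,75,0],[-60,75,0]]); a=np.radians(g[2]); R=np.array([[np.cos(a),-np.sin(a),0],[np.sin(a),np.cos(a),0],[0,0,1]])
    q=proj(f,P@R.T+[g[0],g[1],z]); roi=np.zeros((420,560),np.uint8); cv2.fillConvexPoly(roi,q.astype(np.int32),1)
    gray=f['img'].mean(2)*1.; v=gray[roi>0]; th=(np.median(v)+np.percentile(v,98))/2
    m=((gray>th)&(roi>0)).astype(np.uint8); m=cv2.morphologyEx(m,cv2.MORPH_CLOSE,np.ones((3,3)))
    cs,_=cv2.findContours(m,cv2.RETR_EXTERNAL,2); c=max(cs,key=lambda c:cv2.contourArea(cv2.convexHull(c)))
    o=np.zeros((420,560),np.uint8); cv2.drawContours(o,[c],-1,1,-1); return o>0
if __name__=='__main__':
    for n in('top','scene'):
        f=cams.grab_frame(n); m=outline(f)
        for w,l in((64,94),(66,96)): print(n,m.sum(),fit([(f,m)],[bx(-w/2,w/2,-l/2,l/2,20,20)],(634.5,-246,-.02)))
        c=(100,40) if 0 else None
        im=cv2.resize(f['img'][130:260,280:420] if n=='top' else f['img'][240:370,180:330],None,fx=5,fy=5,interpolation=cv2.INTER_CUBIC)[:600,:800]
        cv2.imwrite('pics/o_%s.png'%n,im[:,:,::-1])
E
python3 ol.py
```

```text
top 715 (array([ 637.16129456, -249.56789691,   -1.19408634]), np.float64(0.05553720402769176))
top 715 (array([ 638.20711599, -249.05605298,   -1.15229304]), np.float64(0.030202821972246233))
scene 1316 (array([ 639.68291411, -247.64156457,   -1.9264627 ]), np.float64(0.060513816823330735))
scene 1316 (array([ 639.65757583, -247.26736416,   -1.42710423]), np.float64(0.02823412601306686))
```

View pics/o_top.png

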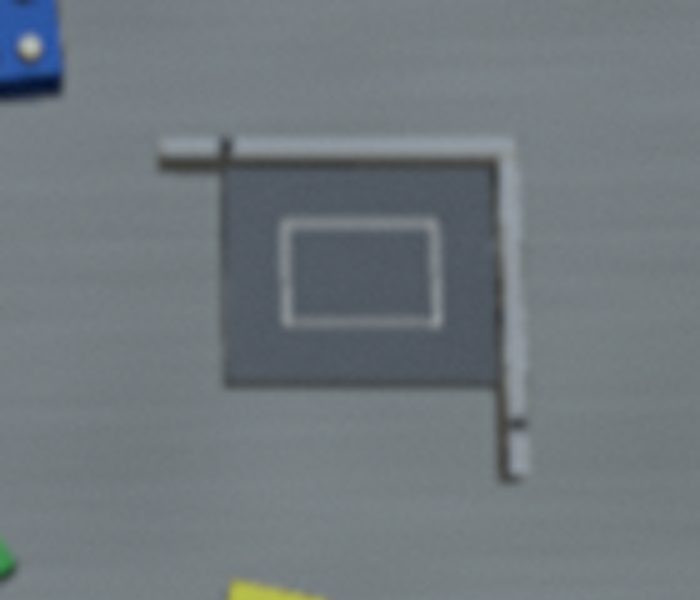

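View pics/o_scene.png

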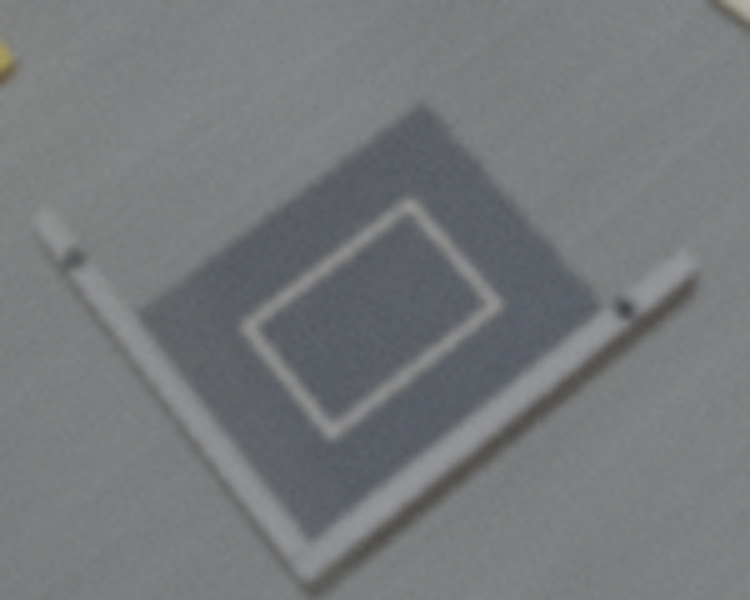

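Request:
{"op": "arm_command", "data": {"deltas": [[1,[12,-328,-50],1.345],[1,[12,-328,-50],1.345],[1,[12,-328,-50],1.345],[1,[12,-328,-50],1.345],[1,[12,-328,-50],1.345],[1,[12,-328,-50],1.345],[1,[12,-328,-50],1.345],[1,[12,-328,-50],1.345],[1,[12,-328,-50],1.345],[1,[12,-328,-50],1.345],[1,[12,-328,-100],1.345],[1,[12,-328,-150],1.345],[1,[12,-328,-180],1.345],[1,[12,-328,-195],1.345],[1,[12,-328,-205],1.345],[1,[12,-328,-205],1.345]]}}

```text
time_s: 17.95
ee_pos: [409.0, -192.5, 11.2]
ee_rot: [172.0, 89.8, 158.0]
force: [-9.1, 4.2, 27.4]
gripper_width: 91.1
```

```bash
python3 -c "
from h import *
rep()
f=cams.grab_frame('scene'); cv2.imwrite('pics/z1.png',cv2.resize(f['img'][160:280,140:300,::-1],(800,600)))"
```

```text
t 17.95 pos [ 409.  -192.5   11.2] jaw ang 75.96 xaxis [-0.004  0.002 -1.   ] F [-9.1  4.2 27.4] w 91.1 q6 -102.6
```

View pics/z1.png

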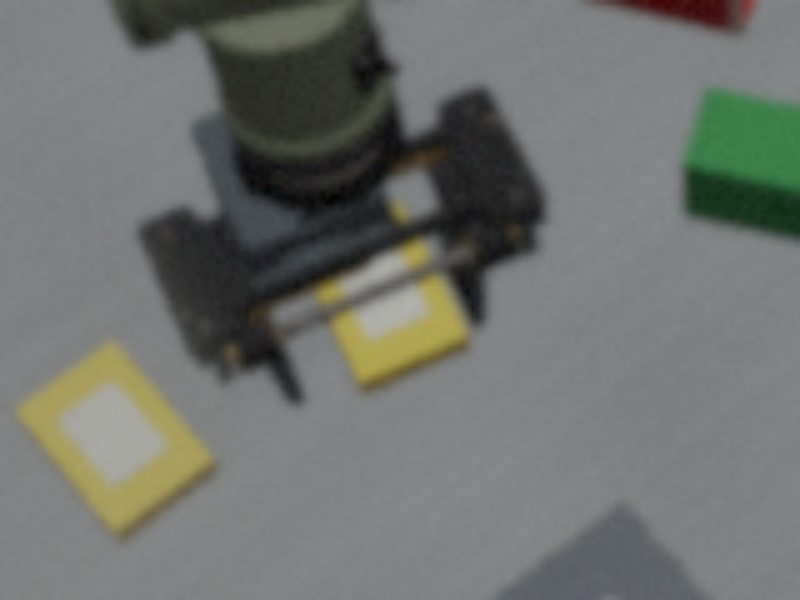

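Request:
{"op": "arm_command", "data": {"deltas": [[1,[0,0,2],0],[1,[-4,5,4],0],[1,[-8,9,4],0],[1,[-12,13,4],0],[1,[-12,13,3],0]]}}

```text
time_s: 18.5
ee_pos: [397.5, -178.7, 12.0]
ee_rot: [164.1, 89.9, 150.1]
force: [-0.2, 0.5, -0.6]
gripper_width: 90.9
```

```bash
python3 -c "
from h import *
rep()
f=cams.grab_frame('scene'); cv2.imwrite('pics/z2.png',cv2.resize(f['img'][160:280,140:300,::-1],(800,600)))"
```

```text
t 18.50 pos [ 397.5 -178.7   12. ] jaw ang 76.05 xaxis [-0.001  0.001 -1.   ] F [-0.2  0.5 -0.6] w 90.9 q6 -101.8
```

View pics/z2.png

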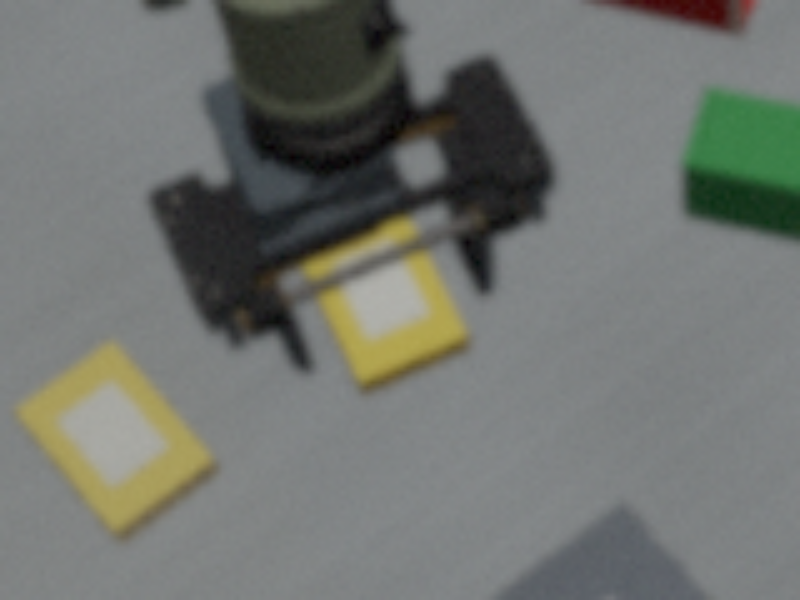

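Request:
{"op": "arm_command", "data": {"deltas": [[0.5,[0,0,0],0],[0.5,[0,0,0],0],[0.5,[0,0,0],0],[0.5,[0,0,0],0],[0.5,[0,0,0],0],[0.5,[0,0,0],0],[0.5,[0,0,0],0]], "grip_force": 25}}

```text
time_s: 19.25
ee_pos: [398.6, -179.5, 12.2]
ee_rot: [41.6, 90.0, 27.6]
force: [0.8, -0.1, -0.9]
gripper_width: 59.4
```

Request:
{"op": "arm_command", "data": {"deltas": [[0.5,[0,0,20],0],[0.5,[0,0,60],0],[0.5,[0,0,90],0],[0.5,[0,0,90],0]]}}

```text
time_s: 19.65
ee_pos: [401.0, -180.6, 105.7]
ee_rot: [-11.2, 89.5, -25.2]
force: [-0.3, -0.1, -0.8]
gripper_width: 59.9
```

```bash
python3 -c "
from fit import *
rep()
f=cams.grab_frame('scene'); cv2.imwrite('pics/z3.png',cv2.resize(f['img'][140:280,140:300,::-1],(800,600)))
t=cams.grab_frame('top');cv2.imwrite('pics/z4.png',cv2.resize(t['img'][200:300,260:400,::-1],(800,571)))
s,R=tool();z=s['ee_pos'][2]-12
locate('box',[(397,-179,-14)],[t,f],z)
"
```

```text
t 19.65 pos [ 401.  -180.6  105.7] jaw ang 76.03 xaxis [ 0.008 -0.004 -1.   ] F [-0.3 -0.1 -0.8] w 59.9 q6 -101.8
box 401.8 -177.1 -19.37 (0.389) | 401.8 -177.1 -19.37 (0.389)
```

View pics/z3.png

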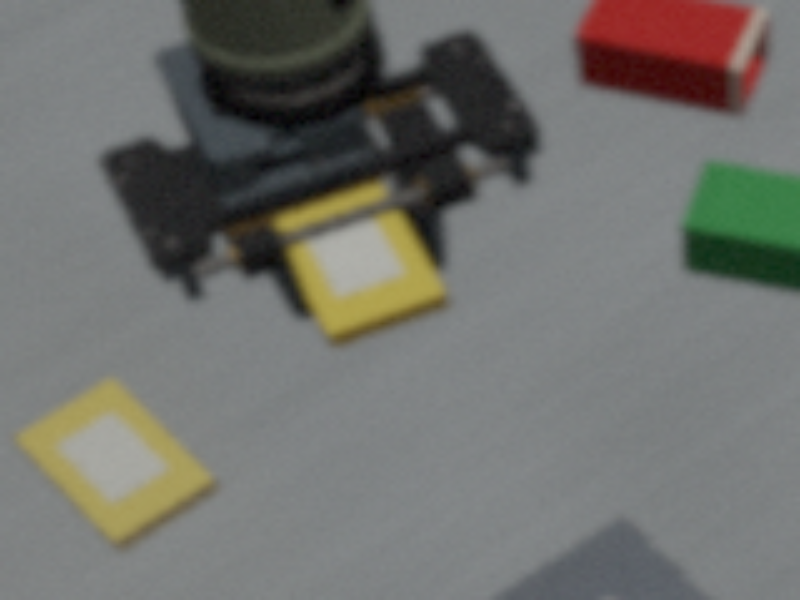

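View pics/z4.png

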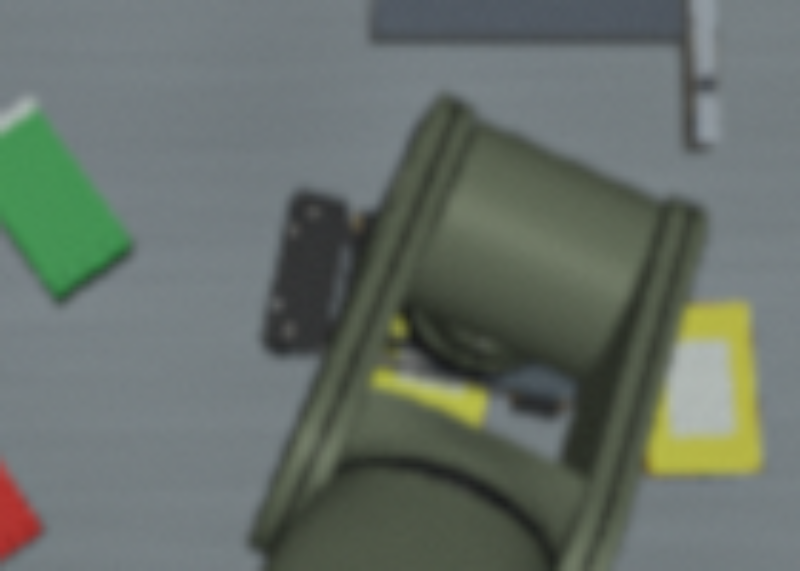

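Request:
{"op": "arm_command", "data": {"deltas": [[0.5,[60,-10,0],-0.2],[0.5,[110,-25,0],-0.5],[0.5,[160,-45,0],-0.8],[0.5,[200,-60,0],-1.1],[0.5,[238,-70,0],-1.347],[0.5,[238,-70,0],-1.347],[0.5,[238,-70,0],-1.347],[0.5,[238,-70,0],-1.347],[0.5,[238,-70,0],-1.347],[0.5,[238,-70,0],-1.347],[0.5,[238,-70,-20],-1.347],[0.5,[238,-70,-40],-1.347],[0.5,[238,-70,-50],-1.347],[0.5,[238,-70,-50],-1.347],[0.5,[238,-70,-50],-1.347]]}}

```text
time_s: 21.35
ee_pos: [636.7, -249.5, 52.2]
ee_rot: [-128.1, 90.0, 140.8]
force: [0.9, -0.1, -1.5]
gripper_width: 59.9
```

```bash
python3 -c "
from fit import *
rep()"
```

```text
t 21.35 pos [ 636.7 -249.5   52.2] jaw ang -1.09 xaxis [-0.  0. -1.] F [ 0.9 -0.1 -1.5] w 59.9 q6 -21.3
```

Request:
{"op": "arm_command", "data": {"deltas": [[0.5,[1.5,-1,-8],0],[0.5,[1.5,-1,-14],0],[0.5,[1.5,-1,-18],0],[0.5,[1.5,-1,-19],0],[0.5,[1.5,-1,-19],0],[0.78,[1.5,-1,-19],0],[0.78,[1.5,-1,-19],0],[0.78,[1.5,-1,-19],0],[0.78,[1.5,-1,-19],0]]}}

```text
time_s: 22.25
ee_pos: [638.2, -250.5, 33.5]
ee_rot: [71.1, 90.0, -20.0]
force: [0.1, -0.6, 0.1]
gripper_width: 71.4
```

```bash
python3 -c "
from fit import *
rep()"
```

```text
t 22.25 pos [ 638.2 -250.5   33.5] jaw ang -1.15 xaxis [ 0.001 -0.    -1.   ] F [ 0.1 -0.6  0.1] w 71.4 q6 -21.2
```

Request:
{"op": "arm_command", "data": {"deltas": [[0.78,[0,0,20],0],[0.78,[0,0,60],0],[0.9,[-40,20,110],0],[0.9,[-80,30,150],0],[0.9,[-130,80,170],0],[0.9,[-180,130,170],0],[0.9,[-220,160,170],0],[0.9,[-220,160,170],0],[0.9,[-220,160,170],0]]}}

```text
time_s: 23.15
ee_pos: [413.8, -88.0, 203.8]
ee_rot: [-122.5, 89.9, 146.5]
force: [0.8, -0.9, -0.6]
gripper_width: 82.1
```

```bash
cat > m3.py <<'E'
from fit import *
import sys
z=float(sys.argv[1]); rep()
F=[cams.grab_frame('top'),cams.grab_frame('scene')]
big(F[1],'s5')
t=F[0];s=F[1]
a=cv2.resize(t['img'][150:220,305:385],(400,350),interpolation=cv2.INTER_CUBIC);b=cv2.resize(s['img'][250:350,200:315],(400,350),interpolation=cv2.INTER_CUBIC)
cv2.imwrite('pics/pl%d.png'%z,np.hstack([a,b])[:,:,::-1])
locate('box',[(638.4,-248.4,88.8)],F,z)
locate('fence',[(706,-334,-1.2)],F)
E
python3 m3.py 20
```

```text
t 23.15 pos [413.8 -88.  203.8] jaw ang -1.05 xaxis [-0.002  0.001 -1.   ] F [ 0.8 -0.9 -0.6] w 82.1 q6 -12.6
box 639.3 -247.3 88.81 (0.085) | 636.2 -248.0 86.37 (0.017) | 641.6 -246.0 90.38 (0.010)
fence 706.0 -333.9 -1.18 (0.300) | 704.4 -335.6 -1.16 (0.209) | 707.9 -332.6 -1.01 (0.033)
```

View pics/pl20.png

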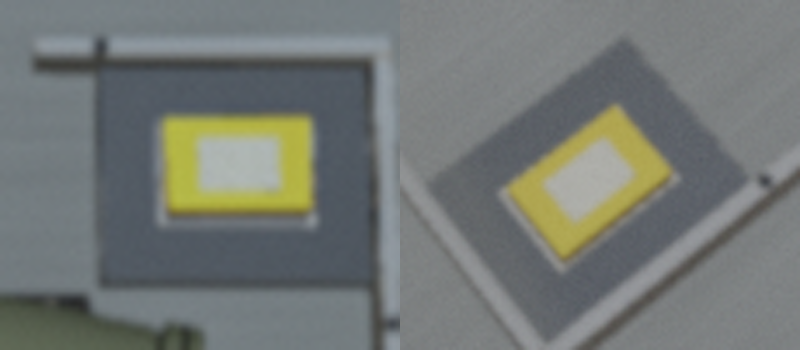

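Request:
{"op": "arm_command", "data": {"deltas": [[1,[-10,-40,0],-0.15],[1,[-20,-90,0],-0.3],[1,[-30,-140,0],-0.45],[1,[-39,-190,0],-0.6],[1,[-39,-240,-40],-0.75],[1,[-39,-240,-80],-0.9],[1,[-39,-240,-110],-1.05],[1,[-39,-240,-130],-1.2],[1,[-39,-240,-130],-1.35],[1,[-39,-240,-130],-1.5],[1,[-39,-240,-130],-1.535],[1,[-39,-240,-130],-1.535],[1,[-39,-240,-130],-1.535],[1,[-39,-240,-130],-1.535]]}}

```text
time_s: 24.85
ee_pos: [379.2, -330.9, 73.0]
ee_rot: [-15.9, 90.0, 165.0]
force: [0.4, -1.1, -0.0]
gripper_width: 91.0
```

```bash
python3 -c "
from fit import *
rep()
f=cams.grab_frame('scene');print(env.state()['ee_pos']); cv2.imwrite('pics/z5.png',cv2.resize(f['img'][180:300,110:270,::-1],(800,600)))
locate('box',[(376,-328,1)],[f])"
```

```text
t 24.85 pos [ 379.2 -330.9   73. ] jaw ang -89.08 xaxis [-0.  0. -1.] F [ 0.4 -1.1 -0. ] w 91.0 q6 46.7
[ 379.13888323 -330.75351164   73.05015881]
box 378.5 -326.7 0.83 (0.006) | 378.5 -326.7 0.83 (0.006)
```

View pics/z5.png

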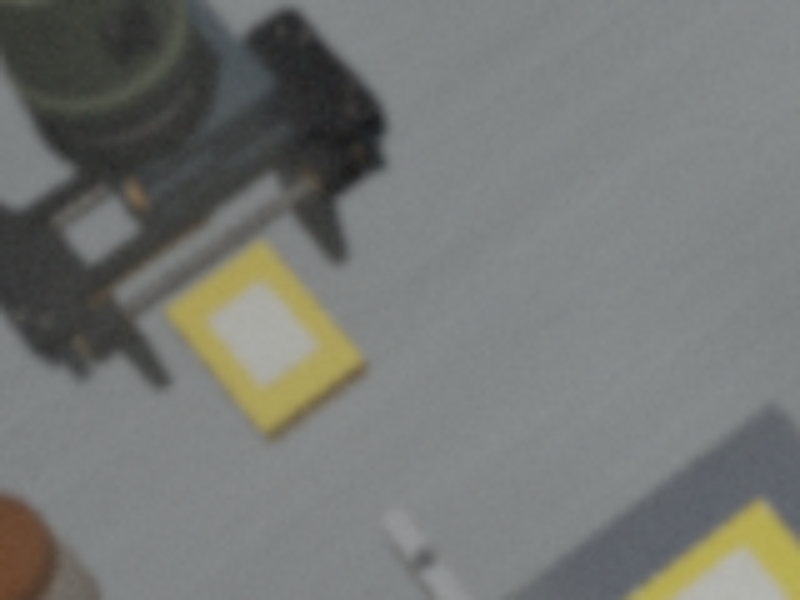

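Request:
{"op": "arm_command", "data": {"deltas": [[1,[-4,3,-25],0],[1,[-4,3,-45],0],[1,[-4,3,-56],0],[1,[-4,3,-61],0],[1,[-4,3,-61],0],[0.5,[-4,3,-61],0],[0.5,[-4,3,-61],0],[0.5,[-4,3,-61],0],[0.5,[-4,3,-61],0],[0.5,[-4,3,-61],0],[0.5,[-4,3,-61],0],[0.5,[-4,3,-61],0]]}}

```text
time_s: 26.15
ee_pos: [375.2, -327.5, 12.5]
ee_rot: [131.4, 90.0, -47.7]
force: [-0.5, 0.1, 3.5]
gripper_width: 59.6
```

Request:
{"op": "arm_command", "data": {"deltas": [[0.5,[0,0,20],0],[0.5,[0,0,60],0],[0.5,[0,0,90],0],[0.5,[0,0,90],0],[0.5,[0,0,90],0]]}}

```text
time_s: 26.65
ee_pos: [374.8, -327.3, 102.2]
ee_rot: [111.3, 90.0, -67.8]
force: [0.4, -0.1, -1.4]
gripper_width: 59.9
```

```bash
python3 -c "
from fit import *
rep()"
```

```text
t 26.65 pos [ 374.8 -327.3  102.2] jaw ang -89.09 xaxis [ 0. -0. -1.] F [ 0.4 -0.1 -1.4] w 59.9 q6 46.7
```

Request:
{"op": "arm_command", "data": {"deltas": [[0.5,[30,10,10],0.15],[0.5,[60,20,10],0.3],[0.5,[100,30,10],0.45],[0.5,[140,40,10],0.6],[0.5,[180,50,10],0.75],[0.5,[220,65,10],0.9],[0.5,[263,79,10],1.05],[0.5,[263,79,10],1.2],[0.5,[263,79,10],1.35],[0.5,[263,79,10],1.5],[0.5,[263,79,0],1.535],[0.5,[263,79,-20],1.535],[0.5,[263,79,-30],1.535],[0.5,[263,79,-40],1.535],[0.5,[263,79,-40],1.535],[0.5,[263,79,-40],1.535]]}}

```text
time_s: 28.25
ee_pos: [638.1, -248.5, 62.1]
ee_rot: [-121.9, 90.0, 146.9]
force: [-0.2, 0.3, -0.2]
gripper_width: 59.7
```

```bash
python3 -c "
from fit import *
rep()"
```

```text
t 28.25 pos [ 638.1 -248.5   62.1] jaw ang -1.15 xaxis [-0.  0. -1.] F [-0.2  0.3 -0.2] w 59.7 q6 -21.1
```

Request:
{"op": "arm_command", "data": {"deltas": [[0.5,[0,0.5,-7],0],[0.5,[0,0.5,-11],0],[0.5,[0,0.5,-13],0],[0.5,[0,0.5,-13],0],[0.5,[0,0.5,-13],0],[0.78,[0,0.5,-13],0],[0.78,[0,0.5,-13],0],[0.78,[0,0.5,-13],0],[0.78,[0,0.5,-13],0]]}}

```text
time_s: 29.15
ee_pos: [638.2, -248.0, 49.5]
ee_rot: [75.1, 90.0, -16.0]
force: [-0.4, 0.5, 0.6]
gripper_width: 71.5
```

Request:
{"op": "arm_command", "data": {"deltas": [[0.78,[0,0,20],0],[0.78,[0,0,60],0],[0.9,[-40,30,110],0],[0.9,[-80,70,150],0],[0.9,[-120,110,150],0],[0.9,[-150,150,150],0],[0.9,[-170,190,150],0],[0.9,[-180,240,150],0],[0.9,[-180,280,150],0],[0.9,[-180,330,150],0],[0.9,[-180,330,150],0]]}}

```text
time_s: 30.25
ee_pos: [457.3, 85.2, 199.9]
ee_rot: [138.3, 89.9, 47.3]
force: [1.1, -0.2, 0.7]
gripper_width: 82.2
```

```bash
python3 m3.py 36
```

```text
t 30.25 pos [457.3  85.2 199.9] jaw ang -0.99 xaxis [ 0.001  0.001 -1.   ] F [ 1.1 -0.2  0.7] w 82.2 q6 10.1
box 639.6 -250.8 88.81 (0.123) | 636.7 -251.8 87.68 (0.053) | 641.5 -249.7 89.49 (0.038)
fence 706.7 -334.5 -1.21 (0.201) | 704.1 -336.1 -1.50 (0.100) | 708.1 -332.8 -1.11 (0.058)
```

View pics/pl36.png

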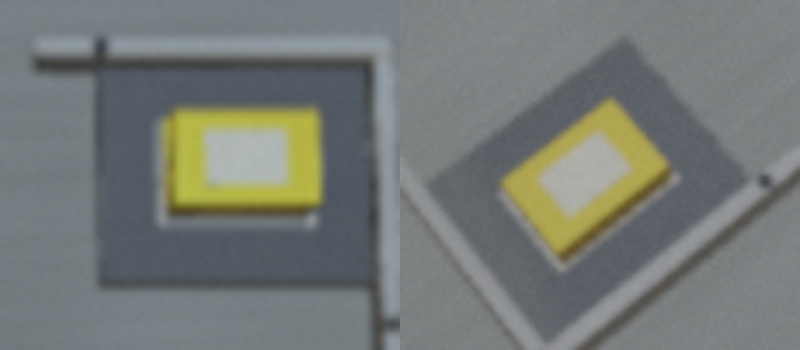

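View pics/s5.png

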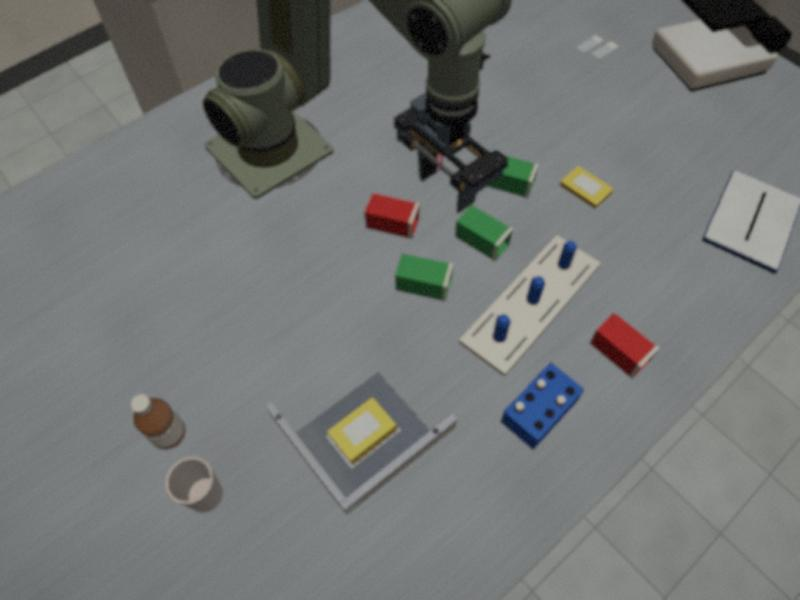

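```bash
cat > lab.py <<'E'
from fit import *
def label(f,g,z):
    # white label centre on top of box whose top is at z
    a=np.radians(g[2]);R=np.array([[np.cos(a),-np.sin(a),0],[np.sin(a),np.cos(a),0],[0,0,1]])
    P=np.array([[-38,-26,0],[38,-26,0],[38,26,0],[-38,26,0]])
    q=proj(f,P@R.T+[g[0],g[1],z]); roi=np.zeros((420,560),np.uint8); cv2.fillConvexPoly(roi,np.round(q).astype(np.int32),1)
    b=f['img'][:,:,2].astype(float); v=b[roi>0]; lo,hi=np.percentile(v,[5,90]); w=np.clip((b-lo)/(hi-lo),0,1); w=np.where((roi>0)&(w>.4),w,0)
    ys,xs=np.nonzero(w); ww=w[ys,xs]; c=np.array([(xs*ww).sum(),(ys*ww).sum()])/ww.sum()
    P=onz(f,np.c_[xs,ys],z)[:,:2].astype(np.float32); rc=cv2.minAreaRect(P)
    return onz(f,[c],z)[0][:2],rc
if __name__=='__main__':
    t=pickle.load(open('top0.pkl','rb'));s=pickle.load(open('scene0.pkl','rb'))
    for px,py,z in(((352.8,182.5),(254.3,301.7),36),((354.4,181.4),(253,299.3),52)):
        a=onz(t,[px],z)[0][:2];b=onz(s,[py],z)[0][:2];print(z,a.round(1),b.round(1),((a+b)/2).round(1))
    for n in ('top','scene'):
        f=cams.grab_frame(n)
        for g,z in (((638,-249,88.8),52),): 
            c,rc=label(f,g,z); print(n,c.round(1),np.round(rc[0],1),np.round(rc[1]),round(rc[2],1))
E
python3 lab.py
```

```text
36 [ 637.3 -250.3] [ 643.4 -247. ] [ 640.3 -248.7]
52 [ 636.6 -252.9] [ 642.4 -248.5] [ 639.5 -250.7]
top [ 638.6 -251.4] [ 639.5 -251.8] [50. 35.] 88.8
scene [ 641.4 -249.1] [ 641.1 -248.9] [52. 37.] 88.9
```

Request:
{"op": "arm_command", "data": {"deltas": [[1,[7,40,0],0.15],[1,[14,80,0],0.3],[1,[21,120,0],0.45],[1,[28,160,0],0.6],[1,[35,200,0],0.75],[1,[42,240,0],0.9],[1,[50,280,0],1.05],[1,[60,310,0],1.2],[1,[67,336,-20],1.35],[1,[67,336,-60],1.5],[1,[67,336,-100],1.676],[1,[67,336,-130],1.676],[1,[67,336,-130],1.676],[1,[67,336,-130],1.676],[1,[67,336,-130],1.676]]}}

```text
time_s: 32.15
ee_pos: [526.7, 418.5, 71.6]
ee_rot: [33.4, 89.8, 38.2]
force: [-0.6, 0.5, 0.5]
gripper_width: 91.2
```

```bash
python3 -c "
from fit import *
rep()
f=cams.grab_frame('scene'); cv2.imwrite('pics/z6.png',cv2.resize(f['img'][70:190,330:490,::-1],(800,600)))"
```

```text
t 32.15 pos [526.7 418.5  71.6] jaw ang 94.80 xaxis [ 0.003  0.003 -1.   ] F [-0.6  0.5  0.5] w 91.2 q6 -57.3
```

View pics/z6.png

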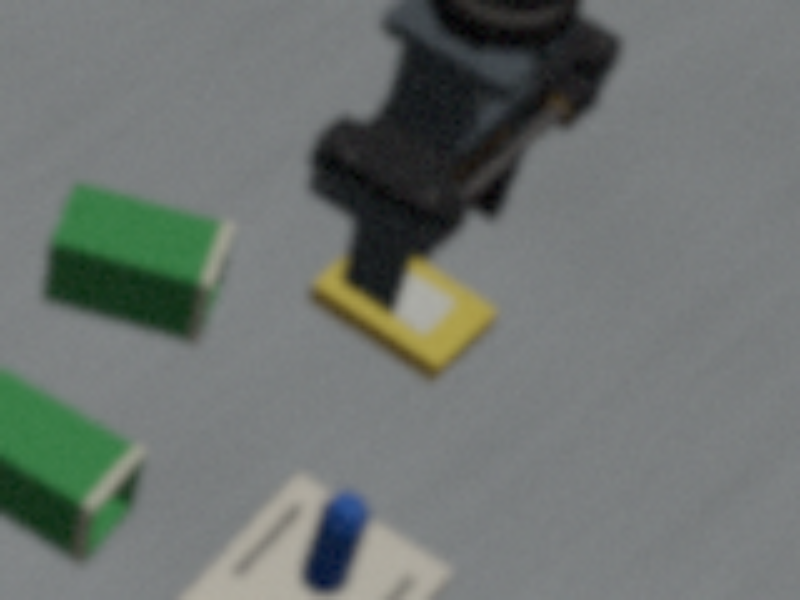

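Request:
{"op": "arm_command", "data": {"deltas": [[1,[-1,2,-25],0],[1,[-1,2,-45],0],[1,[-1,2,-55],0],[1,[-1,2,-58],0],[1,[-1,2,-58],0],[0.5,[-1,2,-58],0],[0.5,[-1,2,-58],0],[0.5,[-1,2,-58],0],[0.5,[-1,2,-58],0],[0.5,[-1,2,-58],0],[0.5,[-1,2,-58],0],[0.5,[-1,2,-58],0]]}}

```text
time_s: 33.4
ee_pos: [524.3, 420.4, 11.7]
ee_rot: [48.5, 89.9, 53.4]
force: [-0.4, 0.3, 2.9]
gripper_width: 59.8
```

Request:
{"op": "arm_command", "data": {"deltas": [[0.5,[0,0,20],0],[0.5,[0,0,60],0],[0.5,[0,0,110],0],[0.5,[0,0,130],0],[0.5,[0,0,130],0]]}}

```text
time_s: 33.9
ee_pos: [525.6, 421.1, 145.1]
ee_rot: [31.0, 89.6, 35.9]
force: [-0.3, -0.2, -1.6]
gripper_width: 59.9
```

```bash
python3 -c "
from fit import *
rep()
f=cams.grab_frame('scene'); cv2.imwrite('pics/z7.png',cv2.resize(f['img'][40:160,330:490,::-1],(800,600)))"
```

```text
t 33.90 pos [525.6 421.1 145.1] jaw ang 94.89 xaxis [ 0.006  0.004 -1.   ] F [-0.3 -0.2 -1.6] w 59.9 q6 -57.2
```

View pics/z7.png

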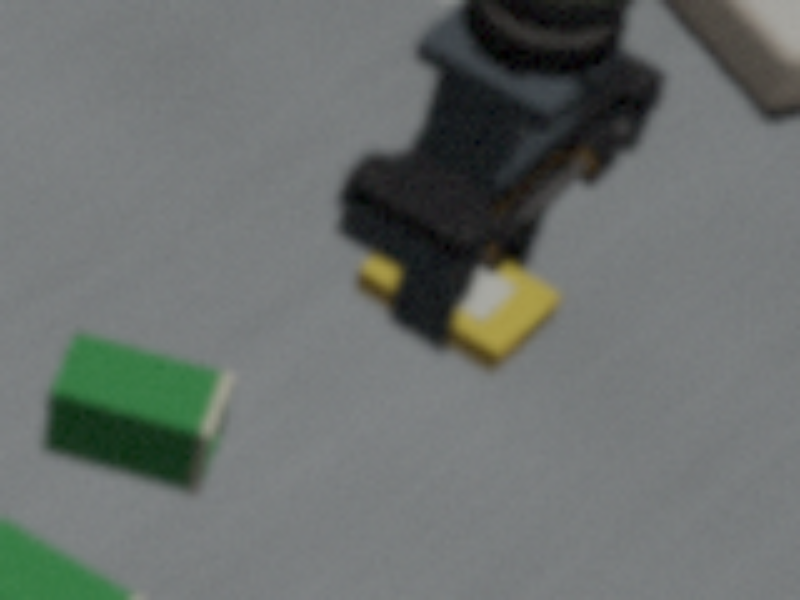

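Request:
{"op": "arm_command", "data": {"deltas": [[0.5,[5,-45,0],-0.13],[0.5,[10,-90,0],-0.26],[0.5,[15,-135,0],-0.39],[0.5,[20,-180,0],-0.52],[0.5,[30,-225,0],-0.65],[0.5,[40,-270,0],-0.78],[0.5,[50,-315,0],-0.91],[0.5,[60,-360,0],-1.04],[0.5,[70,-405,0],-1.17],[0.5,[80,-450,0],-1.3],[0.5,[90,-495,0],-1.43],[0.5,[100,-540,0],-1.56],[0.5,[110,-585,0],-1.676],[0.5,[113,-630,0],-1.676],[0.5,[113,-660,0],-1.676],[0.5,[113,-669,-20],-1.676],[0.5,[113,-669,-40],-1.676],[0.5,[113,-669,-60],-1.676],[0.5,[113,-669,-60],-1.676],[0.5,[113,-669,-60],-1.676]]}}

```text
time_s: 35.95
ee_pos: [636.0, -248.5, 79.3]
ee_rot: [-110.3, 89.8, 158.6]
force: [0.3, 0.0, -1.0]
gripper_width: 60.1
```

```bash
python3 -c "
from fit import *
rep()"
```

```text
t 35.95 pos [ 636.  -248.5   79.3] jaw ang -1.14 xaxis [-0.004  0.001 -1.   ] F [ 0.3  0.  -1. ] w 60.1 q6 -21.2
```

Request:
{"op": "arm_command", "data": {"deltas": [[0.5,[2,-0.5,-5],0],[0.5,[2,-0.5,-9],0],[0.5,[2,-0.5,-12],0],[0.5,[2,-0.5,-12],0]]}}

```text
time_s: 36.35
ee_pos: [638.8, -249.3, 69.0]
ee_rot: [-109.3, 90.0, 159.5]
force: [0.3, -0.0, -0.6]
gripper_width: 60.0
```

```bash
python3 -c "
from fit import *
rep()"
```

```text
t 36.35 pos [ 638.8 -249.3   69. ] jaw ang -1.13 xaxis [-0.  0. -1.] F [ 0.3 -0.  -0.6] w 60.0 q6 -21.1
```

Request:
{"op": "arm_command", "data": {"deltas": [[0.5,[-0.6,0,-2],0],[0.5,[-0.6,0,-4],0],[0.5,[-0.6,0,-4.3],0],[0.5,[-0.6,0,-4.3],0],[0.78,[-0.6,0,-4.3],0],[0.78,[-0.6,0,-4.3],0],[0.78,[-0.6,0,-4.3],0],[0.78,[-0.6,0,-4.3],0]]}}

```text
time_s: 37.15
ee_pos: [638.5, -249.5, 65.1]
ee_rot: [74.9, 90.0, -16.2]
force: [0.0, 0.7, -1.1]
gripper_width: 70.8
```

Request:
{"op": "arm_command", "data": {"deltas": [[0.78,[0,0,20],0],[0.78,[0,0,60],0],[0.9,[-40,30,110],0],[0.9,[-80,70,140],0],[0.9,[-120,110,140],0],[0.9,[-150,150,140],0],[0.9,[-190,180,140],0],[0.9,[-230,210,140],0],[0.9,[-230,210,140],0]]}}

```text
time_s: 38.05
ee_pos: [405.7, -37.9, 205.1]
ee_rot: [-139.0, 90.0, 129.9]
force: [1.0, -0.1, -0.0]
gripper_width: 82.1
```

```bash
sed -i 's/for g,z in .*/for g,z in (((638,-249,88.8),68),):/' lab.py; python3 m3.py 52; python3 lab.py
```

```text
t 38.05 pos [405.7 -37.9 205.1] jaw ang -1.12 xaxis [-0.  0. -1.] F [ 1.  -0.1 -0. ] w 82.1 q6 -5.9
box 640.2 -250.9 88.95 (0.103) | 637.1 -252.0 86.99 (0.008) | 642.6 -249.7 89.07 (0.030)
fence 706.9 -333.9 -1.11 (0.133) | 705.0 -336.0 -1.23 (0.064) | 708.3 -332.6 -1.00 (0.013)
36 [ 637.3 -250.3] [ 643.4 -247. ] [ 640.3 -248.7]
52 [ 636.6 -252.9] [ 642.4 -248.5] [ 639.5 -250.7]
top [ 638.6 -252.1] [ 638.4 -251.2] [52. 34.] 88.8
scene [ 641.6 -249.9] [ 641.7 -249.6] [53. 37.] 88.6
```

View pics/pl52.png

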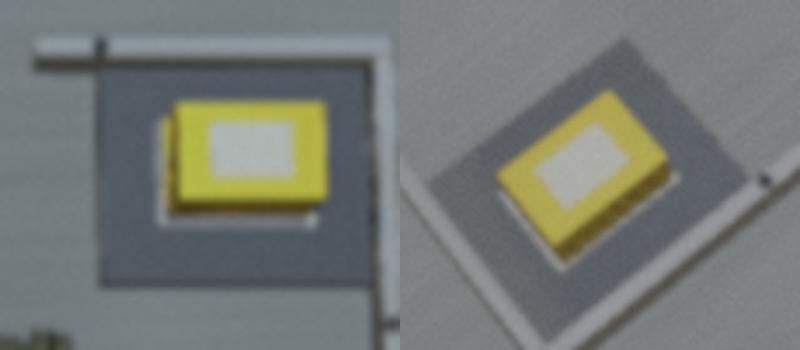

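View pics/s5.png

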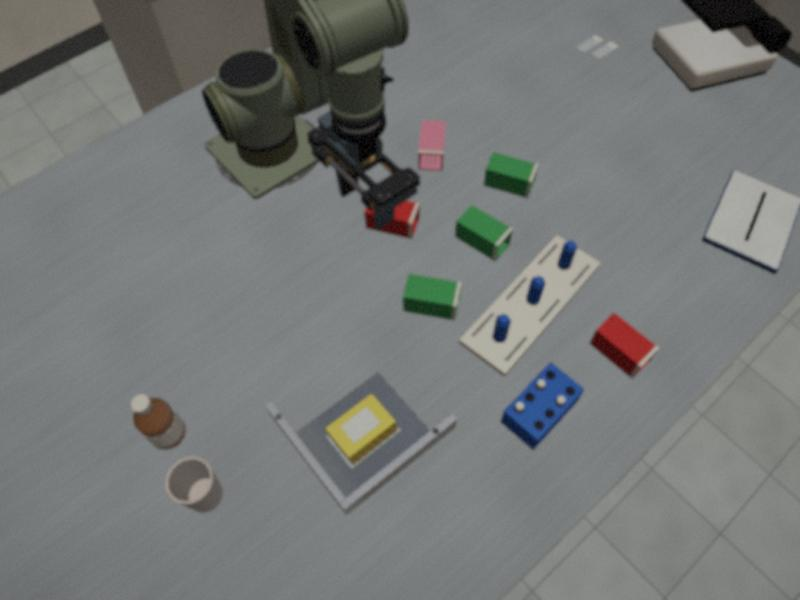

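```bash
cat > mj.py <<'E'
from fit import *
import sys
rep()
F=[cams.grab_frame('top'),cams.grab_frame('scene')]
for f,n in zip(F,('top','scene')):
    print(n,[ (np.round(r['centre']).tolist(),round(r['conf'],2),f['img'][r['region']].mean(0).round().tolist()) for r in cams.silhouettes(f,'jar1') if r['conf']>.3])
locate('jar',[(500,-20,15),(477,169,10.7),(410,314,27)],F)
big(F[0],'tj')
E
python3 mj.py
```

```text
t 38.45 pos [409.5 -40.1 204.9] jaw ang -1.20 xaxis [ 0. -0. -1.] F [-0.2  0.3  0.5] w 81.8 q6 -6.0
top [([213.0, 134.0], 0.89, [149.0, 51.0, 48.0]), ([168.0, 260.0], 0.78, [70.0, 133.0, 83.0]), ([215.0, 236.0], 0.67, [75.0, 139.0, 89.0]), ([190.0, 317.0], 0.66, [168.0, 124.0, 138.0]), ([247.0, 278.0], 0.61, [169.0, 73.0, 70.0]), ([265.0, 212.0], 0.56, [102.0, 144.0, 111.0])]
scene [([356.0, 120.0], 0.97, [53.0, 96.0, 60.0]), ([437.0, 242.0], 0.94, [124.0, 47.0, 45.0]), ([282.0, 153.0], 0.74, [108.0, 51.0, 48.0]), ([304.0, 210.0], 0.72, [54.0, 104.0, 63.0]), ([338.0, 161.0], 0.68, [58.0, 102.0, 66.0]), ([304.0, 102.0], 0.65, [163.0, 110.0, 120.0])]
jar 525.4 1.5 37.83 (0.050) | 525.4 1.5 37.83 (0.050)
jar 479.0 170.3 10.21 (0.040) | 476.4 169.3 10.08 (0.010) | 480.9 171.4 10.56 (0.004)
jar 411.2 314.9 28.64 (0.063) | 408.1 313.1 27.62 (0.007) | 414.5 315.8 29.43 (0.011)
```

View pics/tj.png

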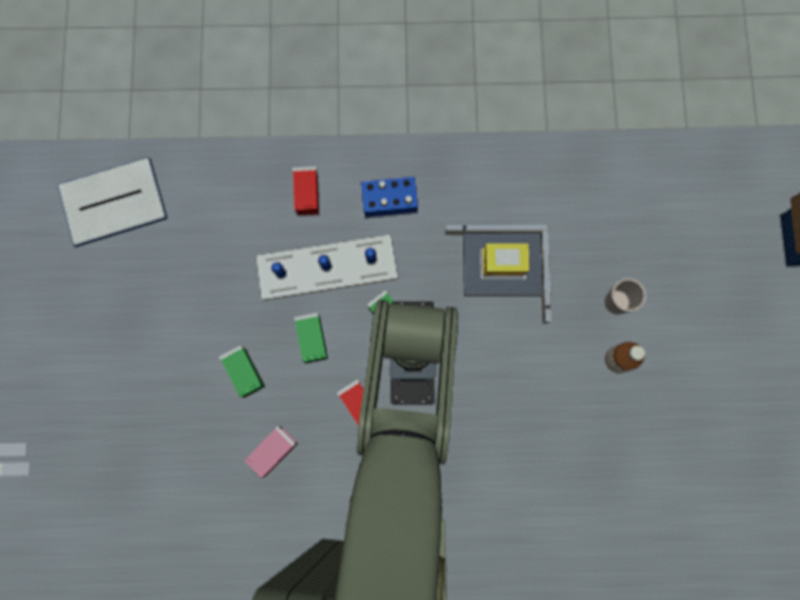

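Request:
{"op": "arm_command", "data": {"deltas": [[1,[-10,30,0],0.14],[1,[-20,60,0],0.28],[1,[-30,90,0],0.42],[1,[-40,120,0],0.56],[1,[-45,150,0],0.7],[1,[-45,180,0],0.84],[1,[-45,210,0],0.98],[1,[-45,240,0],1.12],[1,[-45,270,0],1.26],[1,[-45,300,0],1.4],[1,[-45,330,-20],1.54],[1,[-45,330,-50],1.68],[1,[-45,330,-80],1.82],[1,[-45,330,-105],1.96],[1,[-45,330,-105],2.08],[1,[-45,330,-105],2.08],[1,[-45,330,-105],2.08]]}}

```text
time_s: 40.45
ee_pos: [363.9, 290.8, 100.2]
ee_rot: [17.4, 90.0, 45.2]
force: [0.3, -0.2, 0.2]
gripper_width: 91.6
```

```bash
python3 -c "
from fit import *
rep()
f=cams.grab_frame('scene'); cv2.imwrite('pics/z8.png',cv2.resize(f['img'][50:170,280:440,::-1],(800,600)))"
```

```text
t 40.45 pos [363.9 290.8 100.2] jaw ang 117.88 xaxis [ 0.001  0.001 -1.   ] F [ 0.3 -0.2  0.2] w 91.6 q6 -80.7
```

View pics/z8.png

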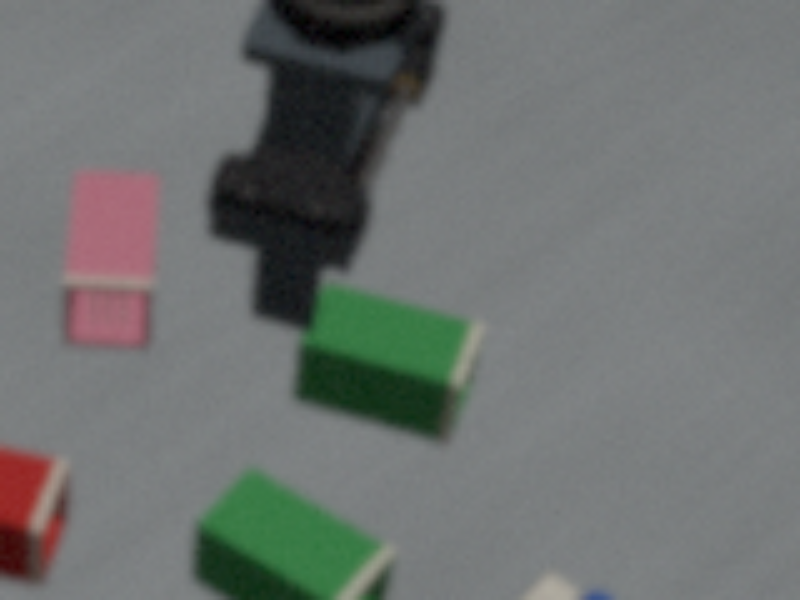

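Request:
{"op": "arm_command", "data": {"deltas": [[1,[0,0,-30],0],[1,[0,0,-55],0],[1,[0,0,-66],0],[1,[0,0,-69],0],[1,[0,0,-69],0],[0.4,[0,0,-69],0],[0.4,[0,0,-69],0],[0.4,[0,0,-69],0],[0.4,[0,0,-69],0],[0.4,[0,0,-69],0],[0.4,[0,0,-69],0],[0.4,[0,0,-69],0],[0.4,[0,0,-69],0]], "grip_force": 4}}

```text
time_s: 41.8
ee_pos: [363.4, 290.6, 31.1]
ee_rot: [66.8, 90.0, 94.9]
force: [-0.4, -0.1, 3.1]
gripper_width: 49.9
```

Request:
{"op": "arm_command", "data": {"deltas": [[0.4,[0,0,10],0],[0.4,[0,0,30],0],[0.4,[0,0,50],0],[0.4,[0,0,70],0],[0.4,[0,0,90],0],[0.4,[0,0,90],0],[0.4,[0,0,90],0]]}}

```text
time_s: 42.5
ee_pos: [363.3, 290.4, 120.9]
ee_rot: [10.5, 90.0, 38.6]
force: [-0.8, -0.4, -1.5]
gripper_width: 50.0
```

```bash
cat > v.py <<'E'
from fit import *
import sys
rep()
x,y=map(int,sys.argv[1:3])
f=cams.grab_frame('scene'); cv2.imwrite('pics/v.png',cv2.resize(f['img'][y:y+120,x:x+160,::-1],(800,600)))
E
python3 v.py 280 40
```

```text
t 42.50 pos [363.3 290.4 120.9] jaw ang 118.03 xaxis [ 0.  0. -1.] F [-0.8 -0.4 -1.5] w 50.0 q6 -80.8
```

View pics/v.png

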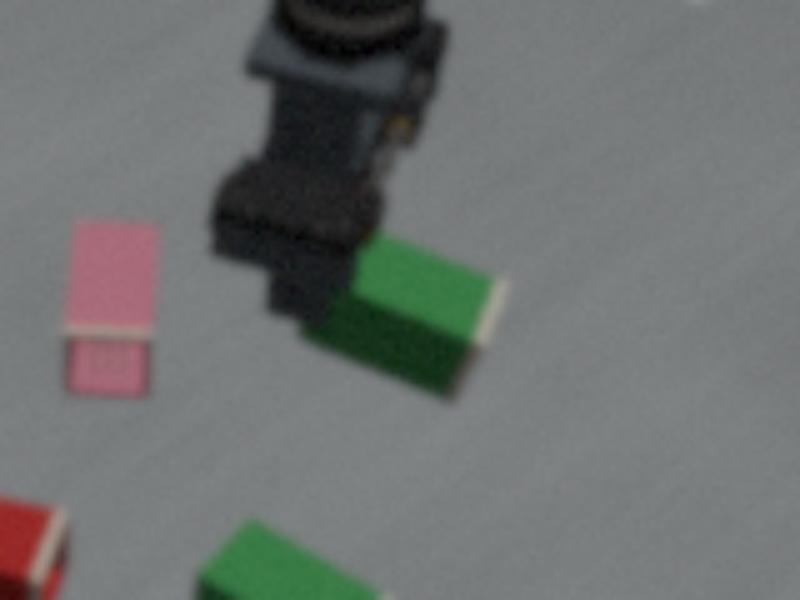

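Request:
{"op": "arm_command", "data": {"deltas": [[0.4,[0,0,-30],0],[0.4,[0,0,10],0],[0.4,[0,0,-30],0],[0.4,[0,0,10],0],[0.4,[0,0,10],0]], "grip_force": 3}}

```text
time_s: 43.05
ee_pos: [364.3, 291.2, 131.1]
ee_rot: [14.5, 90.0, 42.5]
force: [0.8, 0.9, -0.6]
gripper_width: 50.1
```

```bash
python3 v.py 280 40
```

```text
t 43.05 pos [364.3 291.2 131.1] jaw ang 118.03 xaxis [ 0.  0. -1.] F [ 0.8  0.9 -0.6] w 50.1 q6 -80.8
```

View pics/v.png

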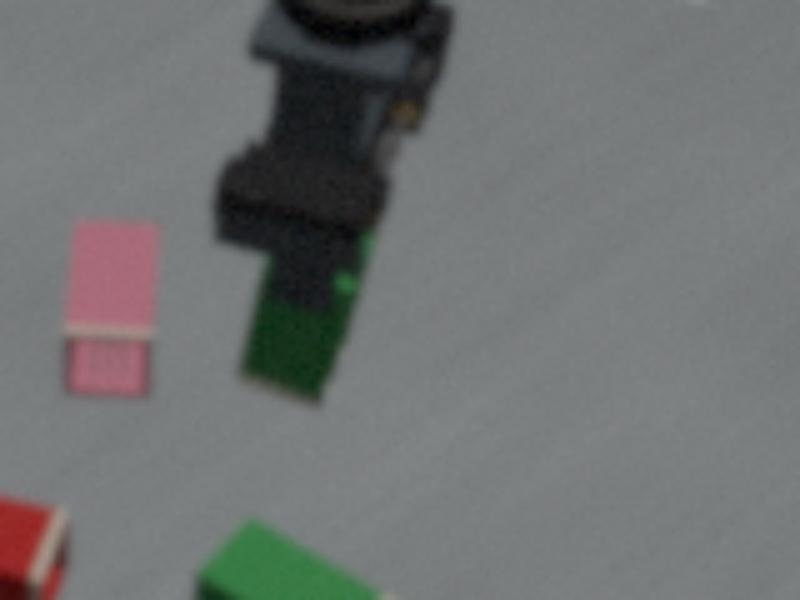

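Request:
{"op": "arm_command", "data": {"deltas": [[0.4,[0,0,-10],0],[0.4,[0,0,-20],0],[0.4,[0,0,-28],0],[0.4,[0,0,-34],0],[0.4,[0,0,-36],0],[0.4,[0,0,-36],0]]}}

```text
time_s: 43.7
ee_pos: [363.3, 290.4, 94.5]
ee_rot: [-176.4, 90.0, -148.4]
force: [-0.3, -0.1, -0.9]
gripper_width: 50.2
```

Request:
{"op": "arm_command", "data": {"deltas": [[0.4,[0,0,-2],0],[0.4,[0,0,-4],0],[0.4,[0,0,-4],0]]}}

```text
time_s: 44.0
ee_pos: [363.4, 290.5, 90.9]
ee_rot: [104.3, 90.0, 132.3]
force: [-0.0, 1.1, -0.3]
gripper_width: 50.1
```

Request:
{"op": "arm_command", "data": {"deltas": [[0.4,[0,0,-2],0],[0.4,[0,0,-3],0],[0.4,[0,0,-3],0]]}}

```text
time_s: 44.3
ee_pos: [363.6, 290.7, 88.3]
ee_rot: [20.4, 90.0, 48.5]
force: [-0.6, -0.2, 2.0]
gripper_width: 50.2
```

```bash
python3 v.py 280 40
```

```text
t 44.30 pos [363.6 290.7  88.3] jaw ang 118.03 xaxis [ 0.  0. -1.] F [-0.6 -0.2  2. ] w 50.2 q6 -80.8
```

View pics/v.png

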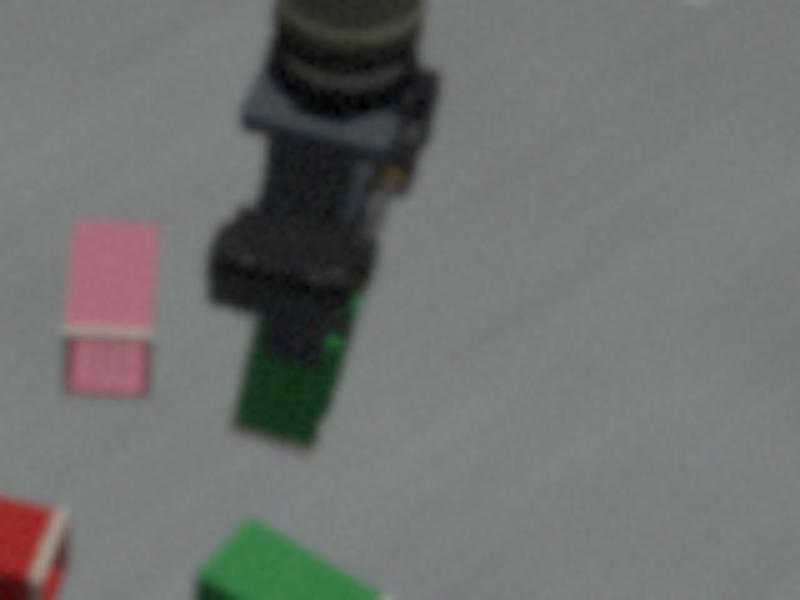

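Request:
{"op": "arm_command", "data": {"deltas": [[0.4,[0,0,-2],0],[0.4,[0,0,-3],0],[0.4,[0,0,-4],0],[0.4,[0,0,-4],0]]}}

```text
time_s: 44.75
ee_pos: [363.4, 290.5, 83.8]
ee_rot: [149.7, 90.0, 177.7]
force: [-0.0, 0.1, 3.5]
gripper_width: 50.2
```

```bash
python3 v.py 280 40
```

```text
t 44.75 pos [363.4 290.5  83.8] jaw ang 118.03 xaxis [-0.  0. -1.] F [-0.   0.1  3.5] w 50.2 q6 -80.8
```

View pics/v.png

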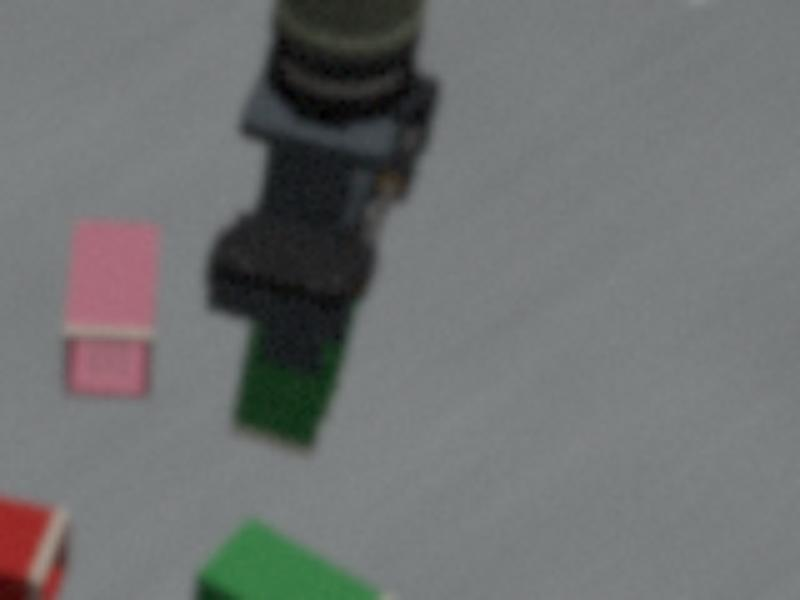

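Request:
{"op": "arm_command", "data": {"deltas": [[0.7,[0,0,0],0],[0.7,[0,0,0],0],[0.7,[0,0,0],0],[0.7,[0,0,-6],0],[0.7,[0,0,-12],0],[0.7,[0,0,-12],0],[0.4,[0,0,-12],0],[0.4,[0,0,-12],0],[0.4,[0,0,-12],0],[0.4,[0,0,-12],0],[0.4,[0,0,-12],0]], "grip_force": 20}}

```text
time_s: 45.9
ee_pos: [363.5, 290.5, 72.0]
ee_rot: [58.5, 90.0, 86.5]
force: [-0.6, -0.2, -1.6]
gripper_width: 50.1
```

```bash
python3 v.py 280 40
```

```text
t 45.90 pos [363.5 290.5  72. ] jaw ang 118.03 xaxis [ 0.  0. -1.] F [-0.6 -0.2 -1.6] w 50.1 q6 -80.8
```

View pics/v.png

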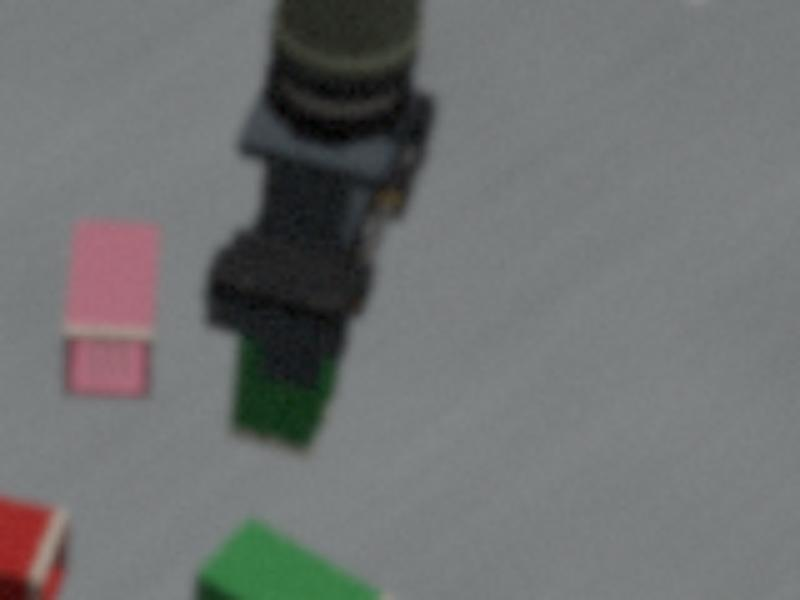

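```bash
python3 -c "
from fit import *
s=pickle.load(open('scene0.pkl','rb'))
P=onz(s,[[327,126.4],[342.4,130.4]],0);print(P, np.linalg.norm(P[0]-P[1]))
m=P.mean(0)[:2]; a=np.radians(28.03); u=np.array([np.cos(a),np.sin(a)]); t=np.array([363.5,290.5])
print((m-t)@u, (m-t)@np.array([-u[1],u[0]]))
"
```

```text
[[354.11807204 256.2872564    0.        ]
 [394.84724528 279.44577859   0.        ]] 46.8527768933895
-0.941827643801453 -25.139735128174735
```

Request:
{"op": "arm_command", "data": {"deltas": [[0.4,[0,0,40],0],[0.4,[0,0,80],-0.1],[0.4,[10,0,105],-0.24],[0.4,[40,-5,105],-0.38],[0.4,[70,-10,105],-0.52],[0.4,[100,-15,105],-0.66],[0.4,[130,-20,105],-0.8],[0.4,[150,-25,105],-0.94],[0.4,[170,-30,105],-1.08],[0.4,[190,-35,105],-1.22],[0.4,[210,-40,105],-1.36],[0.4,[230,-45,105],-1.5],[0.4,[250,-50,105],-1.64],[0.4,[261,-54,105],-1.78],[0.4,[261,-54,105],-1.915],[0.4,[261,-54,105],-1.915],[0.4,[261,-54,105],-1.915]]}}

```text
time_s: 47.65
ee_pos: [624.1, 236.5, 176.6]
ee_rot: [-81.8, 90.0, -163.3]
force: [0.2, -0.3, -1.1]
gripper_width: 49.6
```

```bash
cat > v2.py <<'E'
from fit import *
import sys
rep()
x,y,X,Y=map(int,sys.argv[1:5])
f=cams.grab_frame('scene'); t=cams.grab_frame('top')
cv2.imwrite('pics/v.png',np.hstack([cv2.resize(f['img'][y:y+120,x:x+100,::-1],(400,480)),cv2.resize(t['img'][Y:Y+120,X:X+100,::-1],(400,480))]))
E
python3 v2.py 350 120 150 150
```

```text
t 47.65 pos [624.1 236.5 176.6] jaw ang 8.47 xaxis [-0.001 -0.    -1.   ] F [ 0.2 -0.3 -1.1] w 49.6 q6 11.3
```

View pics/v.png

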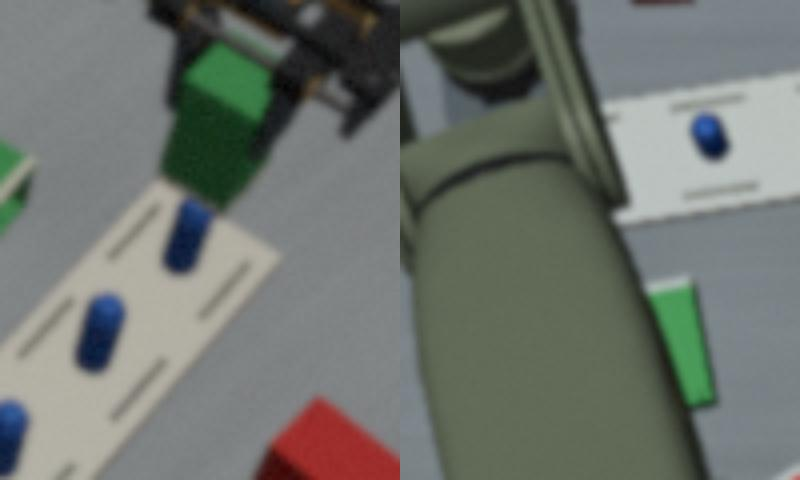

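```bash
python3 -c "
from fit import *
s=pickle.load(open('scene0.pkl','rb'))
print(onz(s,[[390,164.5],[405.5,171.25],[418,158],[404,161.25]],104.6).round(1))
# peg axis: predicted projections
for y in(100,0,-100):
    a=np.radians(8.33);p=np.array([640-y*np.sin(a),139.3+y*np.cos(a)]);print(p.round(1),proj(s,[[*p,81],[*p,15]]).round(1))
print(onz(s,[[399.5,171.5]],81).round(1))
"
```

```text
[[610.4 216.8 104.6]
 [649.5 230.3 104.6]
 [643.  285.7 104.6]
 [626.6 251.  104.6]]
[625.5 238.2] [[398.3 169.3]
 [393.2 184.2]]
[640.  139.3] [[375.9 194.4]
 [371.6 208.6]]
[654.5  40.4] [[351.5 221.5]
 [348.3 234.8]]
[[632.  235.3  81. ]]
```

```bash
python3 -c "
from fit import *
f=cams.grab_frame('scene'); im=cv2.resize(f['img'][125:195,370:450],(800,700),interpolation=cv2.INTER_CUBIC)
a=np.radians(8.4);R=np.array([[np.cos(a),-np.sin(a),0],[np.sin(a),np.cos(a),0],[0,0,1]])
c=np.array([624.1-.36,236.5+2.5,104.6])
q=proj(f,bx(-25,25,-25,25,0,95)@R.T+c); q=((q-[370,125]+.5)*10-.5).astype(int)
for p in q: cv2.circle(im,tuple(int(v) for v in p),5,(255,0,0),-1)
cv2.imwrite('pics/v.png',im[:600,:,::-1])
"
```

```text
(no output)
```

View pics/v.png

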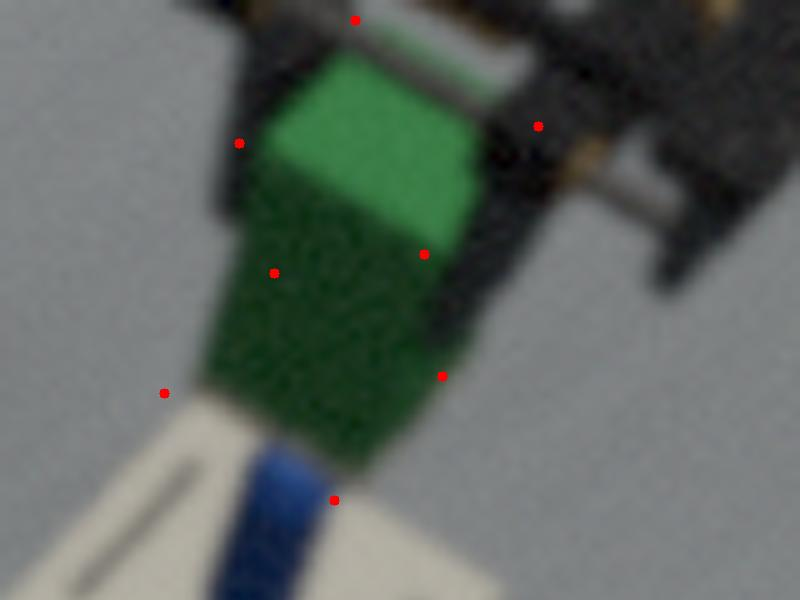

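```bash
python3 -c "
from fit import *
f=cams.grab_frame('scene'); im=cv2.resize(f['img'][125:195,370:450],(800,700),interpolation=cv2.INTER_CUBIC)
s,RR=tool(); c=s['ee_pos']; y=RR[:,1]; x=RR[:,0]; zz=RR[:,2]; print(zz)
def dr(P,col):
    q=proj(f,P); q=((q-[370,125]+.5)*10-.5).astype(int)
    cv2.polylines(im,[q.reshape(-1,1,2).astype(np.int32)],True,col,1)
for sg in(-1,1):
    for o in (25,38): dr([c+11*x+sg*o*y+16*zz,c+11*x+sg*o*y-16*zz,c-25*x+sg*o*y-16*zz,c-25*x+sg*o*y+16*zz],(255,255,0) if o==25 else (255,0,0))
a=np.radians(8.4);R=np.array([[np.cos(a),-np.sin(a),0],[np.sin(a),np.cos(a),0],[0,0,1]])
for off,col in((3,(255,0,255)),(10,(0,255,255))):
    P=bx(-25,25,-25,25,0,95)@R.T+[c[0],c[1],c[2]-72]+off*np.array([-.146,.989,0])
    dr(P[[0,4,5,1]],col)
cv2.imwrite('pics/v.png',im[:600,:,::-1])
"
```

```text
[ 1.45957197e-01 -9.89290906e-01  1.77274913e-05]
```

View pics/v.png

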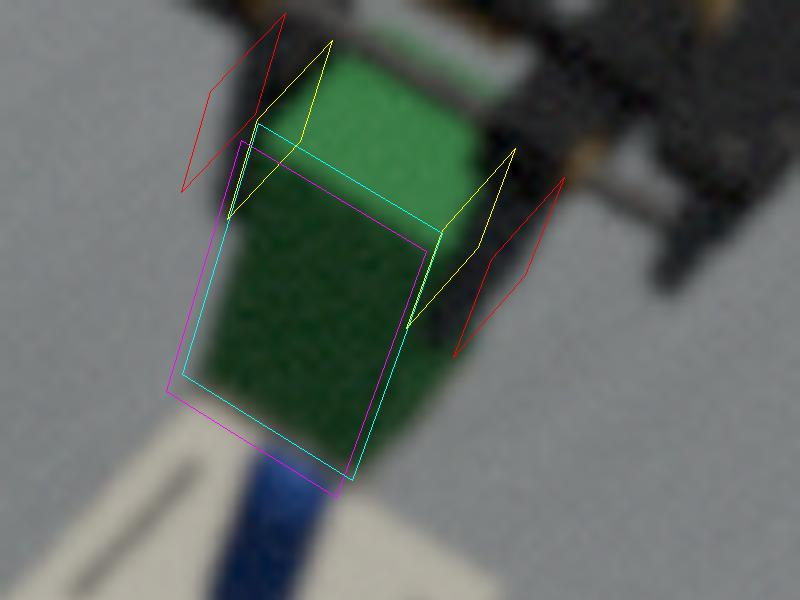

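Request:
{"op": "arm_command", "data": {"deltas": [[0.4,[1.5,-3,-8],0],[0.4,[1.5,-3,-16],0],[0.4,[1.5,-3,-22],0],[0.4,[1.5,-3,-28],0],[0.4,[1.5,-3,-32],0],[0.4,[1.5,-3,-36],0],[0.4,[1.5,-3,-38],0]]}}

```text
time_s: 48.55
ee_pos: [625.8, 233.5, 138.5]
ee_rot: [-74.7, 90.0, -156.4]
force: [-0.3, 0.2, -1.1]
gripper_width: 49.9
```

```bash
python3 v2.py 350 120 150 150
```

```text
t 48.55 pos [625.8 233.5 138.5] jaw ang 8.31 xaxis [-0. -0. -1.] F [-0.3  0.2 -1.1] w 49.9 q6 11.2
```

View pics/v.png

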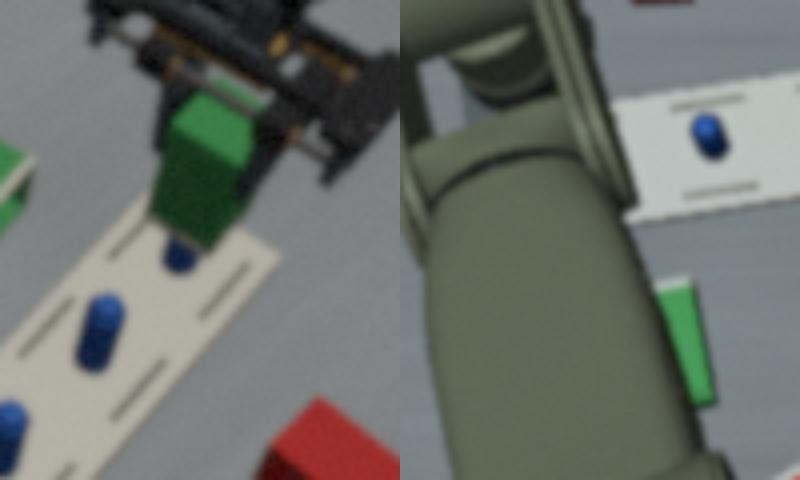

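Request:
{"op": "arm_command", "data": {"deltas": [[0.4,[0,0,-8],0],[0.4,[0,0,-16],0],[0.4,[0,0,-24],0],[0.4,[0,0,-32],0],[0.4,[0,0,-40],0],[0.4,[0,0,-46],0],[0.4,[0,0,-49],0],[0.4,[0,0,-50],0],[0.4,[0,0,-51],0]]}}

```text
time_s: 49.55
ee_pos: [626.2, 233.6, 88.1]
ee_rot: [99.3, 90.0, 17.6]
force: [1.0, -0.4, -0.4]
gripper_width: 49.9
```

```bash
python3 v2.py 350 120 150 150
```

```text
t 49.55 pos [626.2 233.6  88.1] jaw ang 8.31 xaxis [ 0.001  0.    -1.   ] F [ 1.  -0.4 -0.4] w 49.9 q6 11.2
```

View pics/v.png

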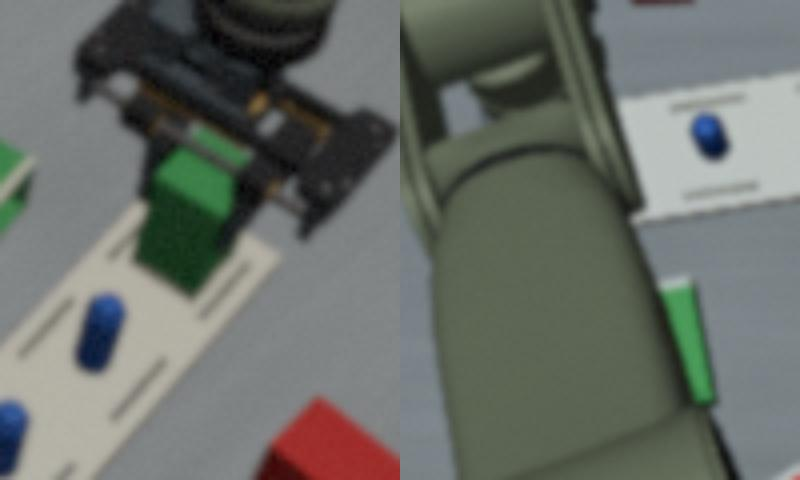

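Request:
{"op": "arm_command", "data": {"deltas": [[0.4,[0,0,-1],0],[0.4,[0,0,-2],0],[0.4,[0,0,-2],0],[0.75,[0,0,-2],0],[0.75,[0,0,-2],0],[0.75,[0,0,-2],0],[0.75,[0,0,-2],0]]}}

```text
time_s: 50.35
ee_pos: [625.9, 233.5, 85.7]
ee_rot: [-68.6, 90.0, -150.3]
force: [-0.2, -0.3, -0.5]
gripper_width: 68.4
```

Request:
{"op": "arm_command", "data": {"deltas": [[0.75,[0,0,20],0],[0.75,[0,0,60],0],[0.75,[-30,0,100],0.1],[0.9,[-70,-10,110],0.25],[0.9,[-110,-30,110],0.4],[0.9,[-150,-50,110],0.55],[0.9,[-180,-70,110],0.7],[0.9,[-198,-72,110],0.85],[0.9,[-198,-72,110],1.0],[0.9,[-198,-72,110],1.15],[0.9,[-198,-72,60],1.3],[1,[-198,-72,30],1.45],[1,[-198,-72,30],1.6],[1,[-198,-72,30],1.6],[1,[-198,-72,30],1.6]]}}

```text
time_s: 51.85
ee_pos: [428.5, 161.8, 116.4]
ee_rot: [14.2, 89.9, 24.0]
force: [0.5, -0.5, 0.2]
gripper_width: 91.3
```

```bash
python3 -c "
from fit import *
rep()
f=cams.grab_frame('scene');t=cams.grab_frame('top');big(f,'s6')
locate('jar',[(479,170,10.5),(530,-5,37)],[t,f])
"
```

```text
t 51.85 pos [428.5 161.8 116.4] jaw ang 99.80 xaxis [ 0.001  0.001 -1.   ] F [ 0.5 -0.5  0.2] w 91.3 q6 -80.6
jar 482.4 171.5 10.05 (0.014) | 482.4 171.5 10.05 (0.014)
jar 523.3 1.5 37.66 (0.046) | 521.6 0.0 37.37 (0.020) | 524.6 2.2 37.89 (0.012)
```

View pics/s6.png

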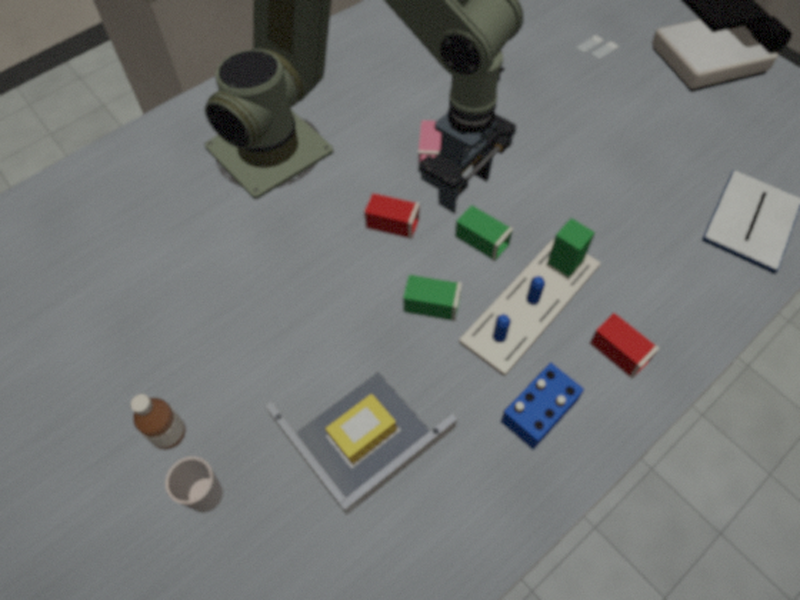

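Request:
{"op": "arm_command", "data": {"deltas": [[1,[-2,-1,-30],0.01],[1,[-2,-1,-60],0.01],[1,[-2,-1,-78],0.01],[1,[-2,-1,-85],0.01],[1,[-2,-1,-85],0.01],[0.4,[-2,-1,-85],0.01],[0.4,[-2,-1,-85],0.01],[0.4,[-2,-1,-85],0.01],[0.4,[-2,-1,-85],0.01],[0.4,[-2,-1,-85],0.01],[0.4,[-2,-1,-85],0.01],[0.4,[-2,-1,-85],0.01],[0.4,[-2,-1,-85],0.01]], "grip_force": 4}}

```text
time_s: 53.35
ee_pos: [426.0, 160.6, 31.2]
ee_rot: [46.2, 90.0, 56.7]
force: [-0.6, 0.5, 3.6]
gripper_width: 49.8
```

Request:
{"op": "arm_command", "data": {"deltas": [[0.4,[0,0,10],0],[0.4,[0,0,30],0],[0.4,[0,0,50],0],[0.4,[0,0,70],0],[0.4,[0,0,90],0],[0.4,[0,0,90],0]]}}

```text
time_s: 53.95
ee_pos: [427.6, 161.1, 123.4]
ee_rot: [8.9, 89.7, 19.5]
force: [0.1, -0.7, -1.8]
gripper_width: 50.1
```

Request:
{"op": "arm_command", "data": {"deltas": [[0.4,[0,0,-30],0],[0.4,[0,0,10],0],[0.4,[0,0,-30],0],[0.4,[0,0,10],0],[0.4,[0,0,10],0]], "grip_force": 3}}

```text
time_s: 54.45
ee_pos: [427.1, 160.9, 131.4]
ee_rot: [8.9, 89.9, 19.4]
force: [1.2, 0.2, 0.6]
gripper_width: 50.2
```

```bash
python3 v.py 270 80
```

```text
t 54.45 pos [427.1 160.9 131.4] jaw ang 100.56 xaxis [ 0.001  0.    -1.   ] F [1.2 0.2 0.6] w 50.2 q6 -81.4
```

View pics/v.png

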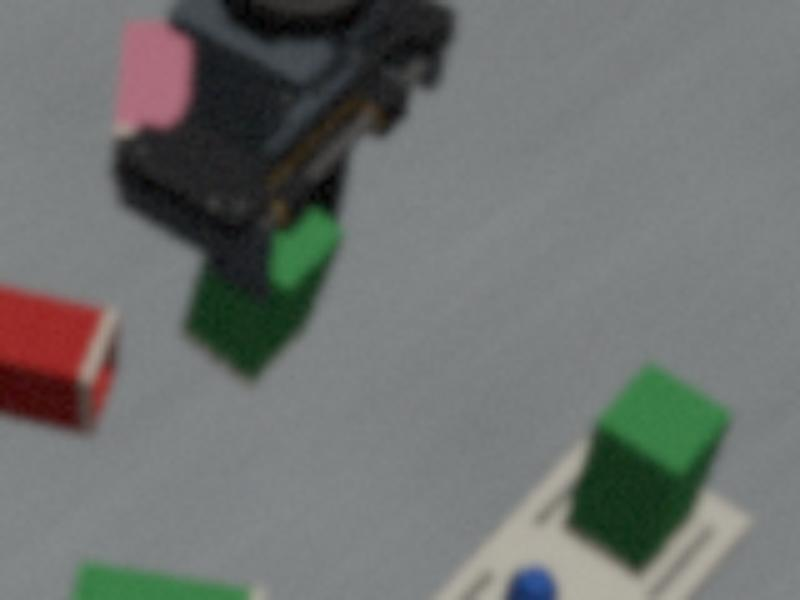

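Request:
{"op": "arm_command", "data": {"deltas": [[0.4,[0,0,-10],0],[0.4,[0,0,-20],0],[0.4,[0,0,-28],0],[0.4,[0,0,-34],0],[0.4,[0,0,-37],0],[0.4,[0,0,-39],0],[0.4,[0,0,-41],0],[0.4,[0,0,-43],0],[0.4,[0,0,-44],0],[0.4,[0,0,-45],0],[0.4,[0,0,-46],0],[0.4,[0,0,-47],0],[0.4,[0,0,-47],0]]}}

```text
time_s: 55.8
ee_pos: [426.0, 160.6, 83.9]
ee_rot: [59.1, 90.0, 69.7]
force: [-0.8, -1.0, 3.2]
gripper_width: 49.8
```

```bash
python3 v.py 270 80
```

```text
t 55.80 pos [426.  160.6  83.9] jaw ang 100.55 xaxis [ 0.  0. -1.] F [-0.8 -1.   3.2] w 49.8 q6 -81.4
```

View pics/v.png

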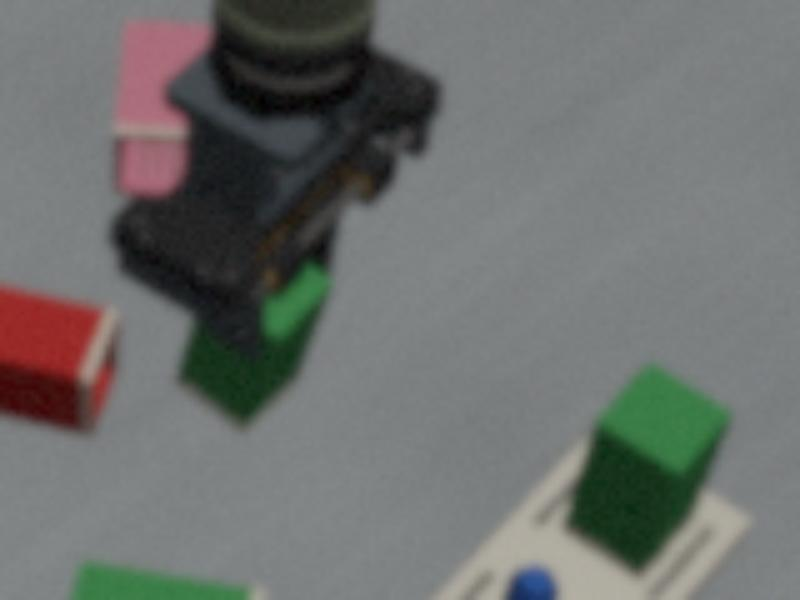

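Request:
{"op": "arm_command", "data": {"deltas": [[0.7,[0,0,0],0],[0.7,[0,0,0],0],[0.7,[0,0,0],0],[0.7,[0,0,-6],0],[0.7,[0,0,-12],0],[0.7,[0,0,-12],0],[0.4,[0,0,-12],0],[0.4,[0,0,-12],0],[0.4,[0,0,-12],0],[0.4,[0,0,-12],0],[0.4,[0,0,-12],0]], "grip_force": 20}}

```text
time_s: 56.95
ee_pos: [425.9, 160.5, 72.0]
ee_rot: [62.7, 90.0, 73.3]
force: [0.3, 0.5, -1.2]
gripper_width: 49.9
```

```bash
python3 v.py 270 80; python3 -c "
from fit import *
f=cams.grab_frame('scene'); im=cv2.resize(f['img'][130:180,290:350],(720,600),interpolation=cv2.INTER_CUBIC)
s,RR=tool(); c=s['ee_pos']; z=RR[:,2]; print(z)
for off,col in((0,(255,0,255)),(-5,(0,255,255))):
    # jar centre = tcp + off*u, u = away from robot
    u=z*np.sign(z[0]); y=RR[:,1]; cc=np.array([c[0],c[1],0])+off*u
    P=[cc+a*u*25+b*y*25 for a,b in((1,1),(1,-1),(-1,-1),(-1,1))]
    q=proj(f,P); q=((q-[290,130]+.5)*12-.5); cv2.polylines(im,[q.astype(np.int32).reshape(-1,1,2)],True,col,1)
cv2.imwrite('pics/v.png',im[:,:,::-1])
"
```

```text
t 56.95 pos [425.9 160.5  72. ] jaw ang 100.55 xaxis [ 0.  0. -1.] F [ 0.3  0.5 -1.2] w 49.9 q6 -81.4
[ 9.83083783e-01  1.83156417e-01 -5.26579277e-05]
```

View pics/v.png

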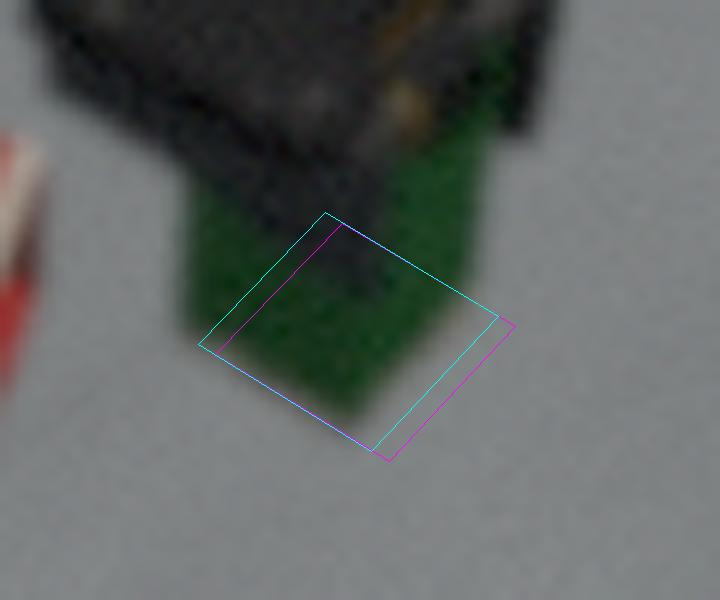

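```bash
python3 -c "
from fit import *
M['jarup']=[bx(-25,25,-25,25,0,95)]; NAME['jarup']='jar1'
F=[cams.grab_frame('top'),cams.grab_frame('scene')]
locate('jarup',[(625,240,8.3)],F,15)
locate('rack',[(639,139.3,8.3)],F)
cv2.imwrite('pics/v.png',np.hstack([cv2.resize(F[0]['img'][130:230,150:290],(400,300)),cv2.resize(F[1]['img'][130:270,310:430],(400,466))[:300]])[:,:,::-1])
"
```

```text
jarup 627.3 238.2 8.94 (0.125) | 623.2 236.2 4.21 (0.018) | 629.8 238.4 12.78 (0.025)
rack 637.4 138.1 8.39 (0.177) | 637.4 138.1 8.39 (0.177)
```

View pics/v.png

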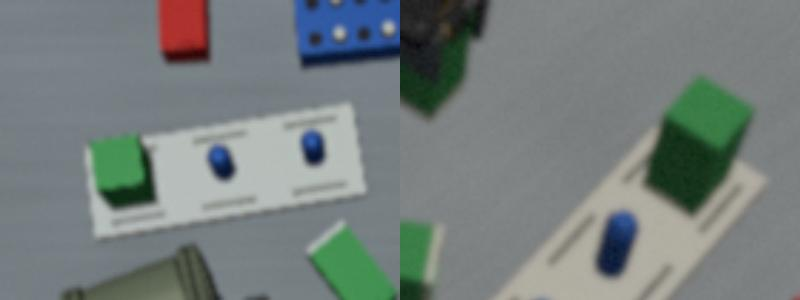

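```bash
python3 -c "
from fit import *
s=pickle.load(open('scene0.pkl','rb'))
px=np.array([[188,330],[350,425],[470,300]])/12-.5+[290,130]+.04
P=onz(s,px,0)[:,:2];print(P.round(1),np.linalg.norm(P[0]-P[1]),np.linalg.norm(P[2]-P[1]))
u=np.array([.983,.183]);v=np.array([-.183,.983]);t=np.array([425.9,160.5])
for p in P: print((p-t)@u,(p-t)@v)
px=np.array([[327,126.4],[342.4,130.4]])-.5
P=onz(s,px,0)[:,:2];u=np.array([.883,.47]);v=np.array([-.47,.883]);t=np.array([363.5,290.5])
for p in P: print((p-t)@u,(p-t)@v)
"
```

```text
[[396.4 131.5]
 [441.4 140.9]
 [433.2 187.1]] 46.03025991784466 46.93026496867955
-34.3535405588322 -23.136893775550863
11.658999248059155 -22.05956448896515
12.030782002989389 24.864018108324466
-26.347802122577406 -24.46485489504227
20.550216251558272 -23.168989858944286
```

Request:
{"op": "arm_command", "data": {"deltas": [[0.4,[0,0,40],0],[0.4,[0,0,80],-0.1],[0.4,[10,0,105],-0.24],[0.4,[30,-5,105],-0.38],[0.4,[50,-10,105],-0.52],[0.4,[75,-15,105],-0.66],[0.4,[100,-20,105],-0.8],[0.4,[125,-25,105],-0.94],[0.4,[150,-28,105],-1.08],[0.4,[170,-30,105],-1.22],[0.4,[190,-33,105],-1.36],[0.4,[205,-33,105],-1.5],[0.4,[215,-33,105],-1.61],[0.4,[215,-33,105],-1.61],[0.4,[215,-33,105],-1.61],[0.4,[215,-33,85],-1.61],[0.4,[215,-33,80],-1.61],[0.4,[215,-33,80],-1.61]]}}

```text
time_s: 59.15
ee_pos: [639.7, 127.5, 151.1]
ee_rot: [-88.2, 89.8, -169.9]
force: [-0.6, -0.7, -0.4]
gripper_width: 49.9
```

```bash
python3 v2.py 330 140 180 150
```

```text
t 59.15 pos [639.7 127.5 151.1] jaw ang 8.38 xaxis [-0.003 -0.    -1.   ] F [-0.6 -0.7 -0.4] w 49.9 q6 1.9
```

View pics/v.png

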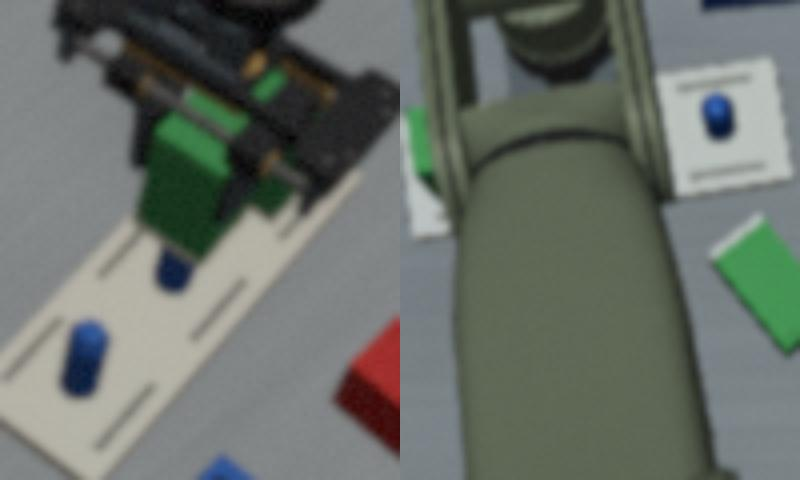

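Request:
{"op": "arm_command", "data": {"deltas": [[0.4,[0.5,0,-4],0],[0.4,[0.5,0,-8],0],[0.4,[0.5,0,-12],0],[0.4,[0.5,0,-16],0],[0.4,[0.5,0,-20],0],[0.4,[0.5,0,-22],0]]}}

```text
time_s: 59.85
ee_pos: [641.2, 127.5, 129.3]
ee_rot: [-89.0, 90.0, -170.7]
force: [-0.4, -0.1, -1.7]
gripper_width: 50.4
```

Request:
{"op": "arm_command", "data": {"deltas": [[0.4,[0,0,-8],0],[0.4,[0,0,-16],0],[0.4,[0,0,-24],0],[0.4,[0,0,-32],0],[0.4,[0,0,-38],0],[0.4,[0,0,-40],0],[0.4,[0,0,-41],0],[0.4,[0,0,-41],0]]}}

```text
time_s: 60.65
ee_pos: [641.6, 127.6, 89.1]
ee_rot: [89.5, 90.0, 7.8]
force: [-0.2, -0.8, -1.5]
gripper_width: 49.9
```

```bash
python3 v2.py 330 140 180 150
```

```text
t 60.65 pos [641.6 127.6  89.1] jaw ang 8.31 xaxis [ 0.  0. -1.] F [-0.2 -0.8 -1.5] w 49.9 q6 1.9
```

View pics/v.png

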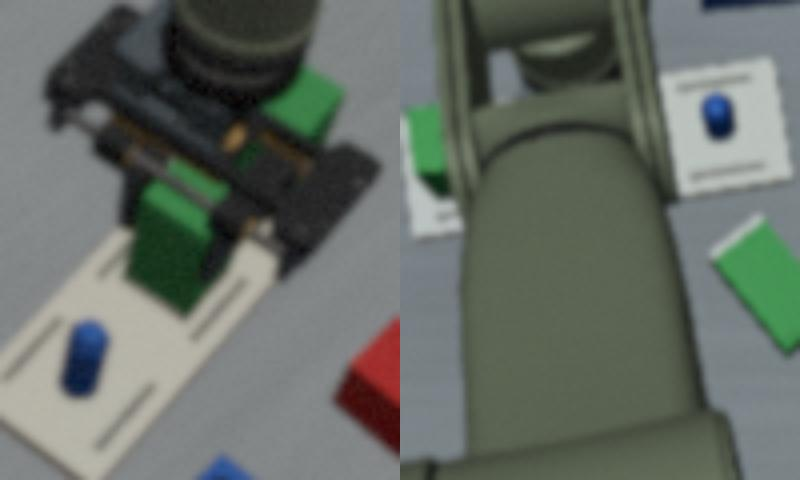

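Request:
{"op": "arm_command", "data": {"deltas": [[0.4,[0,0,-1.5],0],[0.4,[0,0,-3],0],[0.4,[0,0,-3],0],[0.75,[0,0,-3],0],[0.75,[0,0,-3],0],[0.75,[0,0,-3],0],[0.75,[0,0,-3],0]]}}

```text
time_s: 61.45
ee_pos: [641.4, 127.5, 85.7]
ee_rot: [-84.9, 90.0, -166.6]
force: [-0.1, -0.7, 0.1]
gripper_width: 68.3
```

Request:
{"op": "arm_command", "data": {"deltas": [[0.75,[0,0,20],0],[0.75,[0,0,60],0],[0.75,[-20,-10,100],-0.1],[0.9,[-60,-40,110],-0.25],[0.9,[-90,-70,110],-0.4],[0.9,[-120,-100,110],-0.55],[0.9,[-140,-130,110],-0.7],[0.9,[-160,-158,110],-0.85],[1,[-160,-158,110],-1.0],[1,[-160,-158,60],-1.058],[1,[-160,-158,20],-1.058],[1,[-160,-158,10],-1.058],[1,[-160,-158,10],-1.058]]}}

```text
time_s: 62.75
ee_pos: [480.7, -30.4, 95.0]
ee_rot: [-41.5, 89.8, 176.2]
force: [0.7, 0.2, 0.1]
gripper_width: 91.8
```

```bash
python3 -c "
from fit import *
rep()
M['jarup']=[bx(-25,25,-25,25,0,95)]; NAME['jarup']='jar1'
f=cams.grab_frame('scene');t=cams.grab_frame('top');big(f,'s7')
locate('jar',[(523,1.5,37.5)],[t,f])
locate('jarup',[(625,240,8.3),(639,139,8.3)],[t,f],15)
"
```

```text
t 62.75 pos [480.7 -30.4  95. ] jaw ang -52.31 xaxis [-0.003  0.    -1.   ] F [0.7 0.2 0.1] w 91.8 q6 47.3
jar 527.5 2.2 40.80 (0.110) | 527.5 2.2 40.80 (0.110)
jarup 630.4 240.4 14.08 (0.092) | 630.4 240.4 14.08 (0.092)
jarup 641.2 141.9 6.70 (0.059) | 637.8 140.8 8.21 (0.011) | 642.9 142.1 7.67 (0.003)
```

View pics/s7.png

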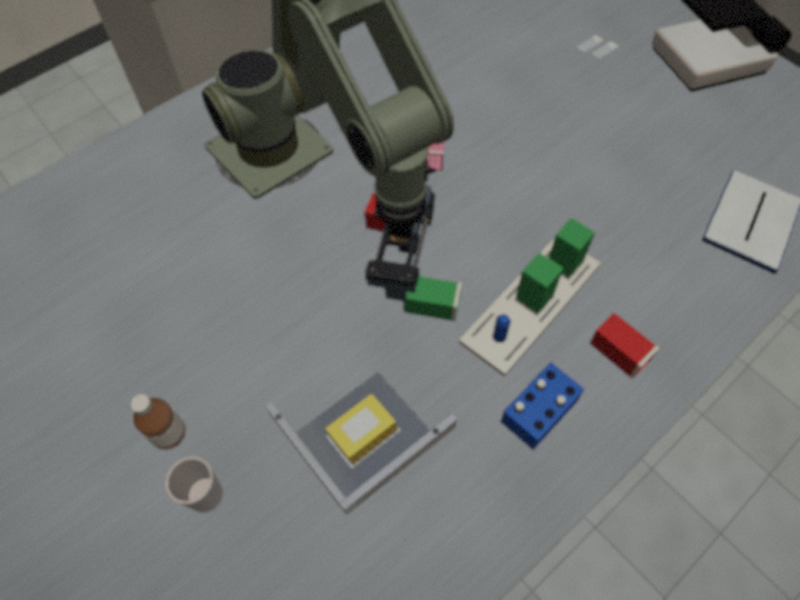

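Request:
{"op": "arm_command", "data": {"deltas": [[1,[0,0,-30],0],[1,[0,0,-50],0],[1,[0,0,-60],0],[1,[0,0,-64],0],[1,[0,0,-64],0],[0.4,[0,0,-64],0],[0.4,[0,0,-64],0],[0.4,[0,0,-64],0],[0.4,[0,0,-64],0],[0.4,[0,0,-64],0],[0.4,[0,0,-64],0],[0.4,[0,0,-64],0],[0.4,[0,0,-64],0]], "grip_force": 4}}

```text
time_s: 64.35
ee_pos: [481.5, -30.4, 32.1]
ee_rot: [121.7, 90.0, -20.6]
force: [-1.1, -0.4, 1.9]
gripper_width: 49.6
```

Request:
{"op": "arm_command", "data": {"deltas": [[0.4,[0,0,10],0],[0.4,[0,0,30],0],[0.4,[0,0,50],0],[0.4,[0,0,70],0],[0.4,[0,0,90],0],[0.4,[0,0,90],0]]}}

```text
time_s: 64.95
ee_pos: [483.4, -30.6, 124.7]
ee_rot: [136.4, 89.6, -6.0]
force: [0.3, 0.5, -0.4]
gripper_width: 49.7
```

Request:
{"op": "arm_command", "data": {"deltas": [[0.4,[0,0,-30],0],[0.4,[0,0,10],0],[0.4,[0,0,-30],0],[0.4,[0,0,10],0],[0.4,[0,0,10],0]], "grip_force": 3}}

```text
time_s: 65.45
ee_pos: [482.8, -30.6, 132.6]
ee_rot: [136.3, 89.9, -6.0]
force: [1.5, -0.6, -0.2]
gripper_width: 49.9
```

```bash
python3 v.py 220 120
```

```text
t 65.45 pos [482.8 -30.6 132.6] jaw ang -52.31 xaxis [ 0.002 -0.    -1.   ] F [ 1.5 -0.6 -0.2] w 49.9 q6 47.3
```

View pics/v.png

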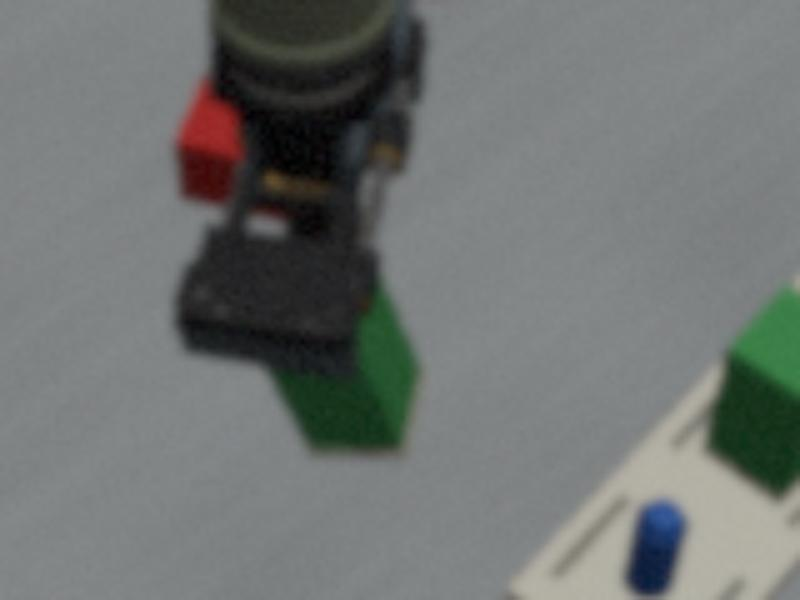

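Request:
{"op": "arm_command", "data": {"deltas": [[0.4,[0,0,-30],0],[0.4,[0,0,10],0],[0.4,[0,0,-30],0],[0.4,[0,0,0],0],[0.4,[0,0,0],0]]}}

```text
time_s: 66.0
ee_pos: [482.5, -30.5, 132.6]
ee_rot: [136.7, 89.8, -5.6]
force: [0.9, 0.2, -0.2]
gripper_width: 50.6
```

```bash
python3 v.py 220 120
```

```text
t 66.00 pos [482.5 -30.5 132.6] jaw ang -52.31 xaxis [ 0.003 -0.    -1.   ] F [ 0.9  0.2 -0.2] w 50.6 q6 47.3
```

View pics/v.png

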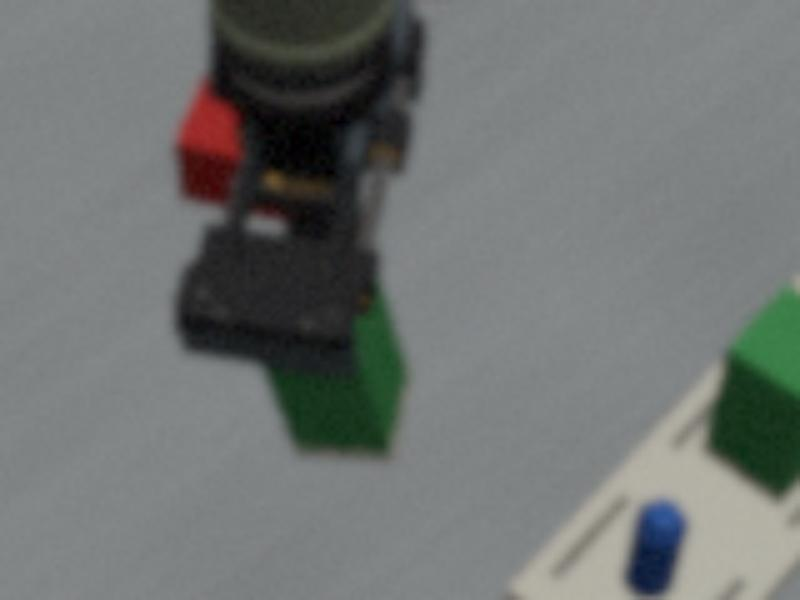

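Request:
{"op": "arm_command", "data": {"deltas": [[0.4,[0,0,-40],0],[0.4,[0,0,10],0],[0.4,[0,0,-40],0],[0.4,[0,0,10],0],[0.4,[0,0,-30],0],[0.4,[0,0,0],0],[0.4,[0,0,0],0]]}}

```text
time_s: 66.75
ee_pos: [483.0, -30.6, 132.8]
ee_rot: [136.5, 89.8, -5.8]
force: [1.1, -1.1, -0.3]
gripper_width: 49.9
```

```bash
python3 v.py 220 120
```

```text
t 66.75 pos [483.  -30.6 132.8] jaw ang -52.31 xaxis [ 0.004 -0.    -1.   ] F [ 1.1 -1.1 -0.3] w 49.9 q6 47.3
```

View pics/v.png

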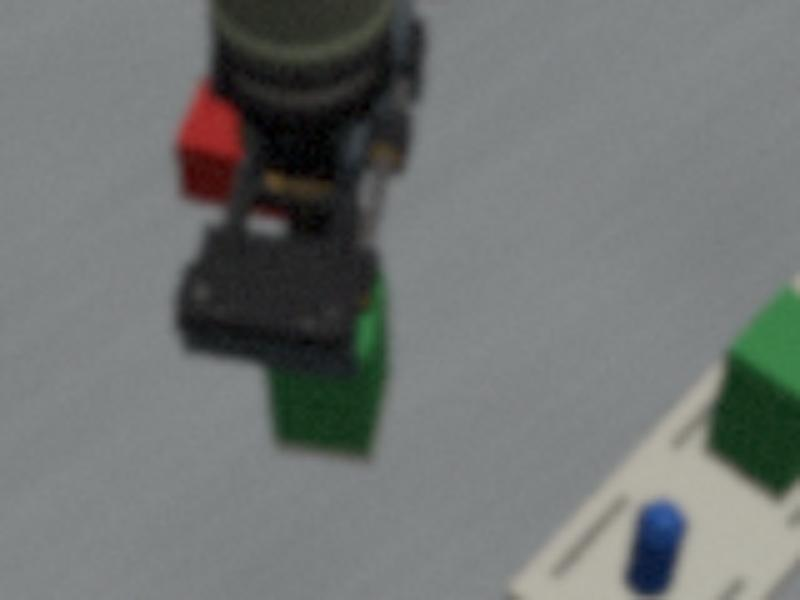

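Request:
{"op": "arm_command", "data": {"deltas": [[0.4,[0,0,-8],0],[0.4,[0,0,-18],0],[0.4,[0,0,-28],0],[0.4,[0,0,-34],0],[0.4,[0,0,-37],0],[0.4,[0,0,-39],0],[0.4,[0,0,-41],0],[0.4,[0,0,-43],0],[0.4,[0,0,-44],0],[0.4,[0,0,-45],0],[0.4,[0,0,-46],0],[0.4,[0,0,-47],0],[0.4,[0,0,-48],0],[0.4,[0,0,-48],0]]}}

```text
time_s: 68.2
ee_pos: [481.4, -30.5, 83.8]
ee_rot: [14.2, 90.0, -128.1]
force: [-0.2, 2.4, 3.8]
gripper_width: 50.1
```

```bash
python3 v.py 220 120
```

```text
t 68.20 pos [481.4 -30.5  83.8] jaw ang -52.31 xaxis [-0. -0. -1.] F [-0.2  2.4  3.8] w 50.1 q6 47.3
```

View pics/v.png

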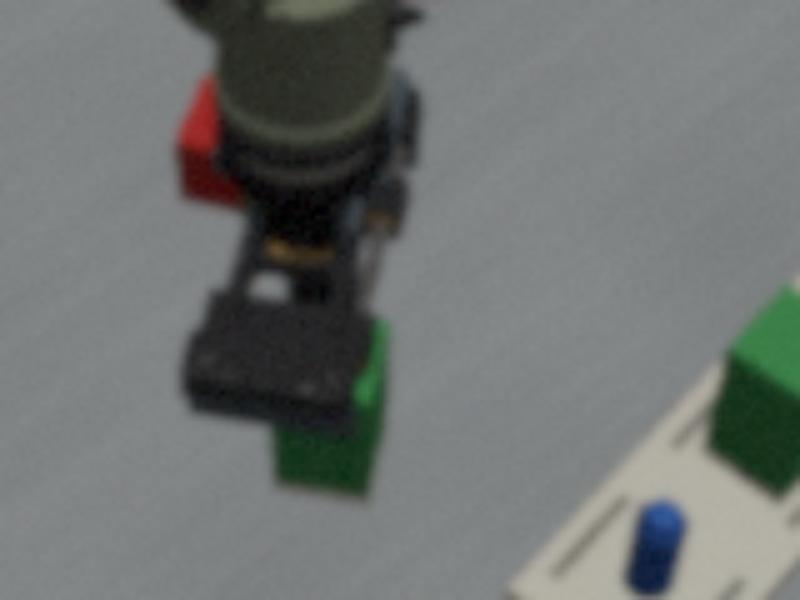

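Request:
{"op": "arm_command", "data": {"deltas": [[0.75,[0,0,0],0],[0.75,[0,0,0],0],[0.75,[0,0,0],0],[0.75,[0,0,30],0],[0.75,[0,0,70],0],[0.75,[-30,-10,110],0],[0.75,[-60,-20,110],0],[0.75,[-60,-20,110],0]]}}

```text
time_s: 69.05
ee_pos: [418.4, -51.1, 194.9]
ee_rot: [30.9, 89.9, -111.5]
force: [0.2, 1.0, 0.2]
gripper_width: 68.4
```

```bash
python3 -c "
from fit import *
rep()
M['jarup']=[bx(-25,25,-25,25,0,95)]; NAME['jarup']='jar1'
f=cams.grab_frame('scene');t=cams.grab_frame('top')
cv2.imwrite('pics/v.png',cv2.resize(f['img'][120:240,220:380,::-1],(800,600)))
locate('jarup',[(487,-26,37.7)],[t,f],0)
locate('jarup',[(639,139,8.3)],[t,f],15)
"
```

```text
t 69.05 pos [418.4 -51.1 194.9] jaw ang -52.37 xaxis [-0.    -0.001 -1.   ] F [0.2 1.  0.2] w 68.4 q6 43.9
jarup 492.6 -25.2 38.54 (0.005) | 492.6 -25.2 38.54 (0.005)
jarup 641.2 141.2 8.57 (0.087) | 637.3 139.9 8.37 (0.005) | 643.9 141.4 11.38 (0.009)
```

View pics/v.png

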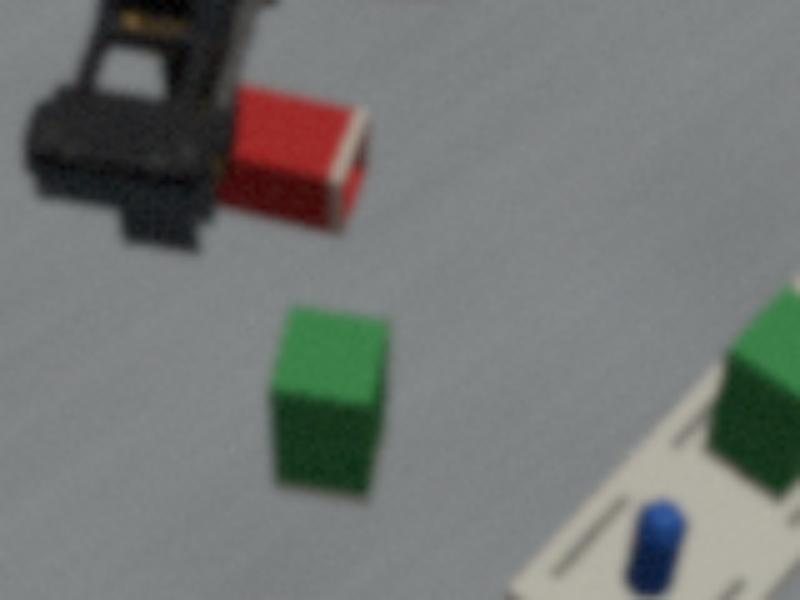

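Request:
{"op": "arm_command", "data": {"deltas": [[0.85,[35,13,0],0],[0.85,[68,25,0],0],[0.85,[68,25,-30],0],[0.85,[68,25,-50],0],[0.85,[68,25,-60],0],[0.85,[68,25,-60],0],[0.85,[68,25,-60],0]]}}

```text
time_s: 70.05
ee_pos: [490.1, -25.5, 134.3]
ee_rot: [132.5, 90.0, -9.8]
force: [1.0, -0.5, 0.0]
gripper_width: 77.5
```

```bash
python3 v.py 220 120
```

```text
t 70.05 pos [490.1 -25.5 134.3] jaw ang -52.31 xaxis [ 0.001 -0.    -1.   ] F [ 1.  -0.5  0. ] w 77.5 q6 48.0
```

View pics/v.png

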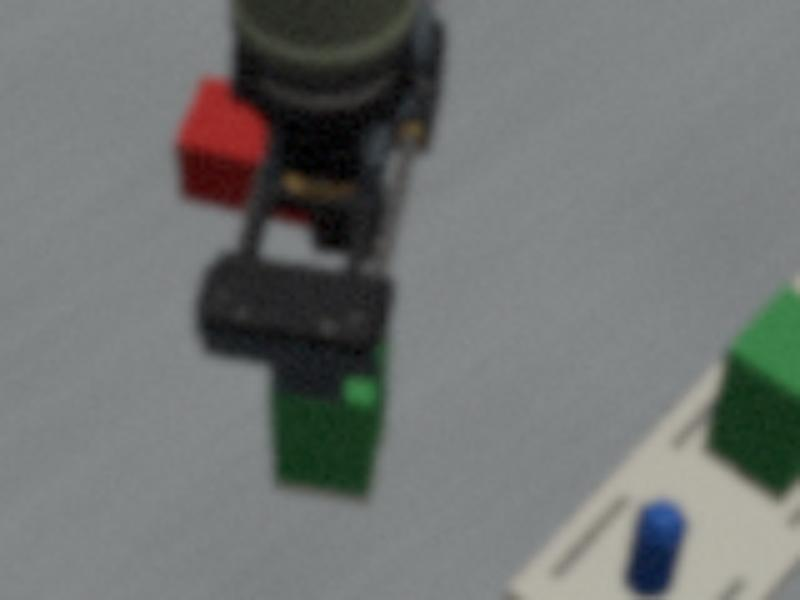

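Request:
{"op": "arm_command", "data": {"deltas": [[0.85,[0,0,-20],0],[0.85,[0,0,-40],0],[0.85,[0,0,-55],0],[0.85,[0,0,-62],0],[0.85,[0,0,-62],0],[0.4,[0,0,-62],0],[0.4,[0,0,-62],0],[0.4,[0,0,-62],0],[0.4,[0,0,-62],0],[0.4,[0,0,-62],0],[0.4,[0,0,-62],0]], "grip_force": 20}}

```text
time_s: 71.2
ee_pos: [489.7, -25.4, 72.5]
ee_rot: [137.6, 89.9, -4.8]
force: [-0.1, 0.3, 4.8]
gripper_width: 50.0
```

```bash
python3 v.py 220 120
```

```text
t 71.20 pos [489.7 -25.4  72.5] jaw ang -52.31 xaxis [ 0.001 -0.    -1.   ] F [-0.1  0.3  4.8] w 50.0 q6 48.0
```

View pics/v.png

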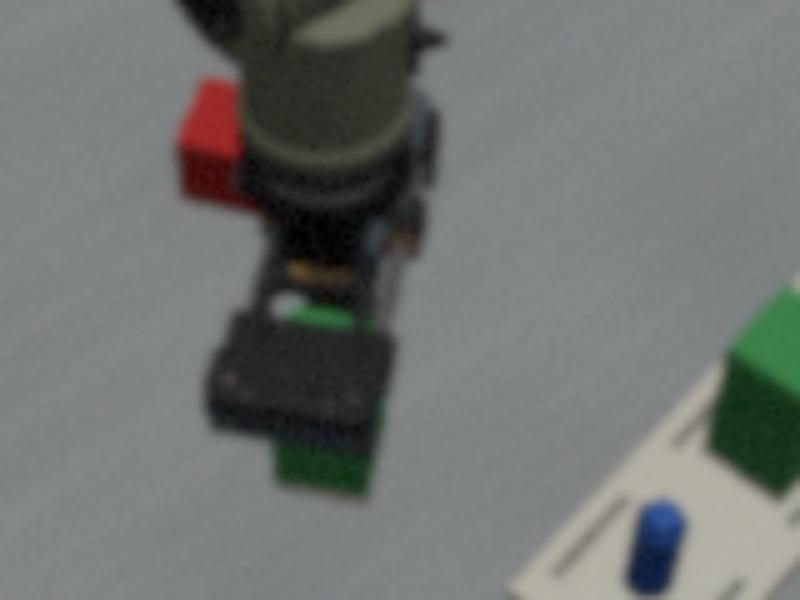

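Request:
{"op": "arm_command", "data": {"deltas": [[0.4,[0,0,40],0],[0.4,[0,0,80],0.1],[0.4,[10,5,105],0.24],[0.4,[40,15,105],0.38],[0.4,[70,30,105],0.52],[0.4,[100,40,105],0.66],[0.4,[130,50,105],0.8],[0.4,[150,60,105],0.94],[0.4,[164,65,105],1.058],[0.4,[164,65,105],1.058],[0.4,[164,65,105],1.058],[0.4,[164,65,85],1.058],[0.4,[164,65,80],1.058],[0.4,[164,65,80],1.058]]}}

```text
time_s: 72.65
ee_pos: [652.0, 39.1, 151.1]
ee_rot: [-94.1, 89.8, -175.8]
force: [0.7, -0.2, 0.1]
gripper_width: 50.4
```

```bash
python3 v2.py 310 160 210 150
```

```text
t 72.65 pos [652.   39.1 151.1] jaw ang 8.23 xaxis [-0.003 -0.    -1.   ] F [ 0.7 -0.2  0.1] w 50.4 q6 -5.8
```

View pics/v.png

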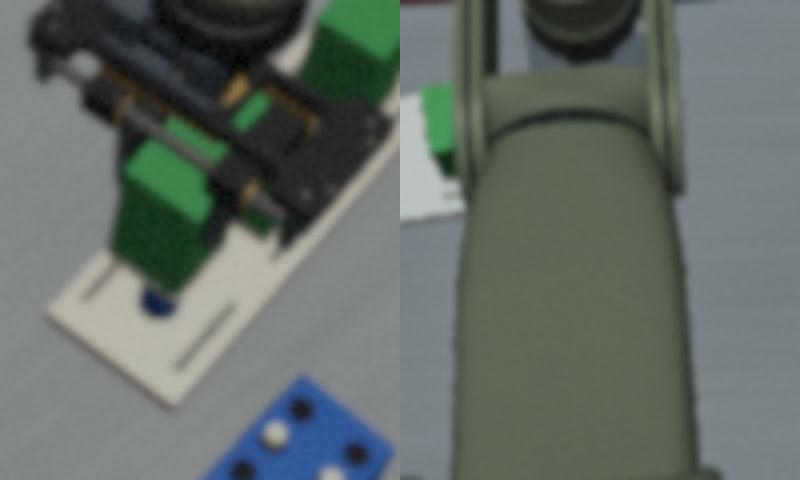

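Request:
{"op": "arm_command", "data": {"deltas": [[0.4,[0.5,1,-4],0],[0.4,[0.5,1,-8],0],[0.4,[0.5,1,-12],0],[0.4,[0.5,1,-16],0],[0.4,[0.5,1,-20],0],[0.4,[0.5,1,-22],0]]}}

```text
time_s: 73.35
ee_pos: [653.7, 40.6, 129.3]
ee_rot: [-96.7, 90.0, -178.4]
force: [-0.5, -0.7, -0.7]
gripper_width: 50.0
```

Request:
{"op": "arm_command", "data": {"deltas": [[0.4,[0,0,-8],0],[0.4,[0,0,-16],0],[0.4,[0,0,-24],0],[0.4,[0,0,-32],0],[0.4,[0,0,-38],0],[0.4,[0,0,-40],0],[0.4,[0,0,-42],0],[0.4,[0,0,-42],0]]}}

```text
time_s: 74.15
ee_pos: [654.0, 40.6, 87.9]
ee_rot: [83.1, 90.0, 1.4]
force: [0.4, -0.3, -0.4]
gripper_width: 49.7
```

```bash
python3 v2.py 310 160 210 150
```

```text
t 74.15 pos [654.   40.6  87.9] jaw ang 8.31 xaxis [ 0.  0. -1.] F [ 0.4 -0.3 -0.4] w 49.7 q6 -5.8
```

View pics/v.png

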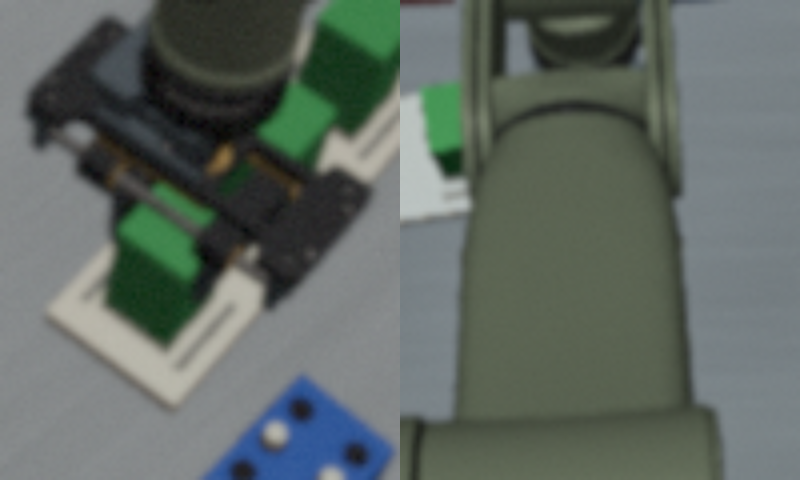

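Down; release, retreat to the starting side and check everything.

Request:
{"op": "arm_command", "data": {"deltas": [[0.4,[0,0,-1],0],[0.4,[0,0,-2],0],[0.4,[0,0,-2],0],[0.75,[0,0,-2],0],[0.75,[0,0,-2],0],[0.75,[0,0,-2],0],[0.75,[0,0,-2],0],[0.75,[0,0,20],0],[0.75,[0,0,60],0],[0.75,[0,0,110],0],[0.75,[-40,10,140],0],[0.75,[-80,20,150],0],[0.75,[-120,30,150],0],[0.75,[-160,40,150],0],[0.75,[-200,60,150],0],[0.75,[-240,90,150],0],[0.75,[-270,130,150],0],[0.75,[-290,170,150],0],[0.75,[-300,210,150],0],[0.75,[-310,250,150],0]]}}

```text
time_s: 76.25
ee_pos: [342.9, 292.0, 238.4]
ee_rot: [111.7, 89.9, 30.1]
force: [1.2, -0.2, -0.5]
gripper_width: 68.5
```

Request:
{"op": "arm_command", "data": {"deltas": [[0.75,[-20,40,0],0],[0.75,[-40,80,0],0],[0.75,[-70,120,0],0],[0.75,[-100,150,0],0],[0.75,[-100,150,0],0],[0.75,[-100,150,0],0]]}}

```text
time_s: 76.85
ee_pos: [243.4, 440.7, 237.7]
ee_rot: [7.2, 89.9, -74.4]
force: [0.7, -1.1, 0.5]
gripper_width: 68.5
```

```bash
sed -i 's/^t=F\[0\]/big(F[0],"t5");t=F[0]/' m3.py; python3 m3.py 52; python3 lab.py
python3 - <<'E'
from fit import *
M['jarup']=[bx(-25,25,-25,25,0,95)]; NAME['jarup']='jar1'
F=[cams.grab_frame('top'),cams.grab_frame('scene')]
locate('jarup',[(626,238,8.3),(640,140,8.3),(654,40.6,8.3)],F,15)
locate('tube_rack',[(790,-3,5)],F); locate('beaker',[(549,-497,0)],F)
E
```

```text
t 76.85 pos [243.4 440.7 237.7] jaw ang 8.44 xaxis [ 0.    -0.001 -1.   ] F [ 0.7 -1.1  0.5] w 68.5 q6 51.4
box 642.5 -250.3 89.65 (0.032) | 642.5 -250.3 89.65 (0.032)
fence 706.8 -334.4 -1.20 (0.142) | 704.2 -335.7 -1.25 (0.072) | 707.9 -332.7 -1.12 (0.011)
36 [ 637.3 -250.3] [ 643.4 -247. ] [ 640.3 -248.7]
52 [ 636.6 -252.9] [ 642.4 -248.5] [ 639.5 -250.7]
top [ 638.6 -252. ] [ 638.4 -251.2] [52. 34.] 88.8
scene [ 641.6 -249.9] [ 641.4 -249.7] [53. 37.] 89.7
jarup 627.7 240.0 8.00 (0.186) | 623.4 237.8 7.87 (0.004) | 629.8 241.4 6.95 (0.087)
jarup 641.6 141.7 7.26 (0.075) | 638.1 139.8 8.58 (0.007) | 642.9 144.0 7.08 (0.007)
jarup 656.6 39.4 7.76 (0.003) | 656.6 39.4 7.76 (0.003)
tube_rack 793.1 -3.4 4.54 (0.136) | 787.7 -3.0 5.33 (0.043) | 795.6 -4.0 3.93 (0.026)
beaker 548.7 -496.3 7.59 (0.223) | 549.5 -498.1 6.37 (0.128) | 548.9 -495.7 -4.12 (0.090)
```

View pics/s5.png

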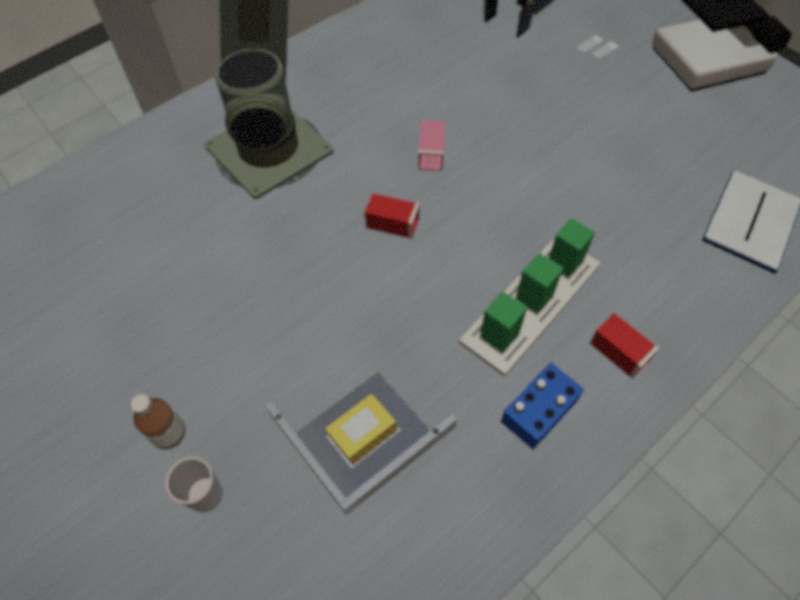

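View pics/t5.png

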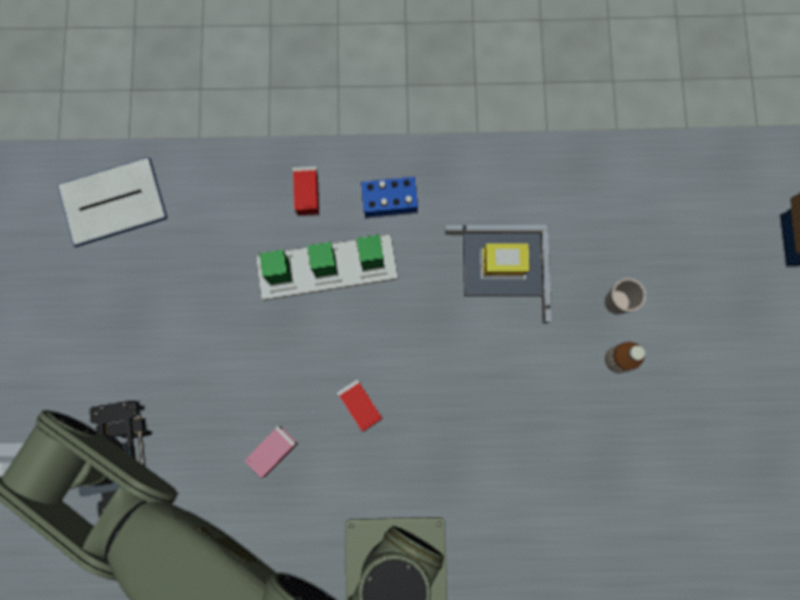

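```bash
python3 -c "
from workcell import env
print(env.job_done())"
```

```text
the job is handed in; nothing more can be done
None
```

The job is done and handed in, at about 77 s of the 210 s allowed. All three boxes and all three jars were there.

- **Board:** I pushed it against both fence walls with open jaws, then again with closed fingers. Both faces stopped dead at about 20 N. In the pictures it looks flush, and its angle of about −1.2° matches the fence's.
- **Boxes:** they lie flat in one pile on the outline. By the cameras the middle and top boxes sit about 2 to 2.5 mm off the outline's centre towards the fence's y = 0 wall. The lowest box is within about 1 mm. I judged this square enough and left it.
- **Jars:** the moves only allow turns about the vertical. So I gripped each jar lightly near its bottom end and let it swing mouth down. I then stood it on the bench, gripped it again and lowered it over a peg. The last one needed extra shaking to swing. The jar at the right end of the rack (near the fence) was knocked aside during the run, and I measured it again before picking it up. The final pictures show all three upright, each on its own peg. I lowered each until its rim was at the height of the rack's base, and no force showed it catching on a peg.
- **Bystanders:** the tube rack measured in the same place as at the start, and so did the beaker. I checked the bottle only by eye, and it looked unmoved.

**Disagreements:** the two cameras disagreed by 3 to 6 mm throughout. I averaged them and corrected from grip and contact positions, so the final positions are good to about 2 mm. The final outline-to-pile check comes from label and silhouette fits only.

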